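Lean the tablet in the desk stand and clamp it

ROBOT

A 7-joint arm with a two-finger parallel gripper is mounted at the origin on the work surface. World frame = base frame: x ahead of the robot, y to its left, z up, the work surface at z = 0. Lengths are in m, angles in degrees, forces in N, time in s.
With the tool pointing down it reaches from about 0.35 to 0.9 m from the base axis. Payload 7.2 kg.
Tool frame: the origin (TCP) lies midway between the tips of the shut fingers; the grasp point (between the pads) lies tcp_to_grasp behind it (tcp_to_grasp is the distance from the TCP to the grasp point, in m); z points along the fingers, y is the direction in which the jaws open and shut (so a half turn about z gives the same grasp; the last joint's range is limited). The gripper opens to 85 mm and grips with 20 to 120 N. Pads are 22 mm wide; open, the fingers measure 114 mm over their backs; the gripper's body (76 mm by 85 mm) begins 54 mm behind the grasp point. The pads swing forward as they close: fully open they stand 13 mm farther back than shut.
Start: joints at [-79.366, 23.554, -0.728, 91.456, 0.321, 64.991, -4.71], TCP at [0.157, 0.605, 0.231] pointing down, gripper open.
Joint ranges: [-169.25, 169.25], [-16.82, 113.86], [-84.01, 82.57], [7.8, 145.47], [-59.2, 239.2], [7.22, 106.19], [-163.78, 163.78]. Speed limits (degrees/s): [136.94, 136.94, 172.46, 172.46, 180, 180, 180].

INTERFACE

Orientations are given as a 3x3 rotation matrix whose columns are the frame's x, y, z axes.
In Python, from cell import * gives the robot as it stands. The module is installed in compiled form; this text tells all that it offers.
- The arm moves only by the shell command python3 -m inch 'ROWS' [OPENING] [FORCE]. ROWS is JSON, a list of rows, each an object of numbers: "tx", "ty", "tz": the shift along the world's x, y, z in m; "twist": the turn about the world's z in rad. In form: [{"tx": .., "ty": .., "tz": .., "twist": ..}, ...]. A call has 1 to 10 rows; each row shifts and turns the pose as measured when the row begins; what a row does not reach is not made up. A row lasts 1/10 s, in which the tool goes at most 50 mm and 8.59 degrees, less where a joint would pass 70% of its speed; a pose out of reach is approached as far as the arm can. A call with a gripper value outside its range is refused whole. OPENING is the opening, from -1 (shut) to 1 (fully open), set as the call begins (- or left out, the last holds). The fingers move at their own pace and stop on an object; FORCE is the grip in N (left out, the last holds). Time passes only in rows, so rows that do not move let the fingers close. It gives the time, the measured TCP pose, the force and the opening at its end, in the units of the state.
- state(): the state, without advancing time (a new reading comes with each control period).
- snapshot(name): name is "side" or "top" or "wrist"; returns a dict with "color" (384x512x3 uint8, blue, green, red), "fov_y" (degrees; the focal length in pixels is half the picture's height over the tangent of half this angle, whatever the lens; pixels are square), "cx", "cy" (the principal point, pixels), "pose" (4x4, takes a point from camera to world coordinates). Camera axes: x right, y up, looking along -z (the intrinsics and any distortion apply to the point x, -y, -z); pixel columns grow to the right and rows downward; lengths in m; the calibration is good to about 2 mm. A picture is of the moment at which its call begins. There is no depth.
- finish_job(): hands the job in, once; it reports no verdict.
The state is a dict: "t": time; "joint_positions": joint angles; "joint_velocities": joint speeds; "effort": joint torques, N m; "tool_pos": TCP position; "tcp_rot": TCP orientation; "wrist_force": force on the tool from outside, world axes, zero at the start; "torque": the same for the moment, N m; "finger_gap": finger opening in m.
Only numpy, scipy, OpenCV 4.12 (cv2) and the standard library are available. Lean on these libraries where they do the work, as an engineer would, in place of code of your own. Each camera call takes 0.05 s, during which the arm holds its last target.

TASK

Take the tablet out of the charging rack, lean it screen outwards in the cradle of the desk stand so that its lower edge sits on the shelf and its back rests on the back plate, and let go. Then push the side clamp in with the fingers until it clicks behind its ledge and holds the tablet between the clamp and the fixed stop. Be gentle: lay the tablet back, do not let it drop or fall; do not ram it or the clamp, leave the stand at the angle it is set to, and do not disturb the notebook, stapler, pen pot or torch.

Things in the scene. Friction and masses are not known exactly. Their poses are not given: they have to be found in the camera images.
- tablet: the tablet: a flat slab 215 mm wide (its y), 135 mm high (its z) and 10 mm thick (its x), in a dark rubber bumper case, about 0.34 to 0.55 kg. Origin: middle of its lower edge; z up the slab, x out of the screen. It starts upright in an outer slot of the rack, its lower 45 mm inside the slot (14 mm wide), screen towards the rack's +x
- tablet_top (a point): middle of the tablet's top edge, axes as the tablet's, 135 mm above its origin. Pinch the slab here across its 10 mm thickness, within the top 45 mm, so that the fingers stay clear of the cradle's back plate
- tablet_screen (a point): middle of the tablet's screen (front face), 5 mm in front of the slab's middle plane and 67.5 mm above its lower edge, axes as the tablet's
- rack: grey charging rack fixed on the desk, 140 mm (x) by 160 mm (y) by 55 mm high, three parallel slots 14 mm wide, 40 mm apart; slot floors 10 mm above the desk. Origin: middle of its underside. Tablet and notebook stand in the two outer slots, 80 mm apart, either way round; the middle slot is empty
- stand: tablet stand fixed on the desk: flat foot 150 by 170 by 10 mm, short column, friction hinge 47 mm above the desk, and on it the aluminium cradle. Origin: middle of the hinge, projected on the desk; x is the side the screen shall face. Rack and stand are left and right on the desk, either way round
- cradle_seat (a point): middle of the crease between the cradle's back plate and shelf, about 50 mm above the desk. Cradle axes: x out of the back plate (where the screen shall look), y left along the crease, z up the plate, which leans back 21 to 31 degrees from vertical. Plate: face x = 0, z to 68 mm, y -98 to 98 mm. Shelf: surface z = 0, front lip 9 mm high, its inner face at x = 17 mm
- stop_face (a point): fixed stop on the cradle's right: point on its inner face, 108.5 mm right (-y) of cradle_seat, 5 mm out, 32 mm up; cradle axes. The stop spans z 12 to 52 mm; its lip, 14 to 18 mm out from the plate, reaches 6 mm inwards. A tablet let down with its middle 6 to 30 mm left (+y) of cradle_seat clears this lip and the open clamp's; the clamp then pushes it up to the stop
- cradle_top (a point): middle of the back plate's upper edge, 68 mm above cradle_seat along the plate, axes of the cradle
- clamp (a joint): travel of the sliding side clamp, m: 0 = open (start), grows as it slides in to the cradle's -y. About 2 N for 15 mm, then its flexible tab climbs the ledge behind the plate (up to 9 N, and 3 to 8 N more while it pushes the tablet along), snaps down past it at 31 to 34 mm (click: the force drops, the clamp jumps ahead) and is held there at 34 to 36.5 mm, the hard stop
- clamp_jaw (a point): middle of the clamp's inner face, 32 mm up the plate; cradle axes. 146 mm left (+y) of cradle_seat when open, 109.5 to 111.5 mm when locked (2 to 5 mm of play for the tablet). Its lip, 14 to 18 mm out from the plate, reaches 6 mm inwards
- clamp_pad (a point): point on the outer (+y) face of the clamp's thumb plate, to push on towards -y of the cradle; axes of the cradle. The plate is 32 mm wide (x, 16 mm each side of the point), 6 mm thick (y), and reaches from 50 mm below to 18 mm above this point along the cradle's z. Outside it (+y) is free room
- notebook: hardback notebook, 184 mm wide, 122 mm high, 11 mm thick, grey covers with a paper block, standing in the other outer slot of the rack; leave alone. Origin: middle of its lower edge
- stapler: black desk stapler 130 by 36 by 46 mm on the desk beyond the work; leave alone. Origin: middle of its underside
- pen_pot: wooden pen pot, 76 mm across, 95 mm high, with pens up to 165 mm; leave alone. Origin: middle of its underside
- torch: black torch standing on its end, 52 mm across, 160 mm high; leave alone. Origin: middle of its underside

How it is judged:
By the outcome, as a careful person would: the job done as asked, in the order asked, and still so for the second after the job is handed in, with the robot touching nothing.
It also fails if it takes over 66 s, if anything falls off the work surface, if the arm or the gripper's body presses on something with over 40 N, if the wrist force passes 120 N, or if a joint passes its speed limit or range.

## Working session

There is one attempt and no reset: what is moved stays moved. The work goes in short steps, Python scripts to look and compute and a shell command to move; the robot and the scene stay as the last step left them, time stands still between calls to the robot, and variables do not carry over. Pictures are saved under pics/ and viewed, and the job is handed in when it is done.

```bash
mkdir -p pics; ls
cat > h.py <<'E'
from cell import *
import numpy as np, cv2
def snap(n,f):
    s=snapshot(n); cv2.imwrite('pics/'+f+'.png',s['color']); np.savez('pics/'+f+'.npz',**{k:v for k,v in s.items()}); return s
def load(f): return dict(np.load('pics/'+f+'.npz',allow_pickle=True))
E
python3 - <<'E'
from h import *
for n in ['side','top','wrist']:
    s=snap(n,n+'0'); print(n,{k:v for k,v in s.items() if k!='color'})
s=state(); print({k:np.round(v,4).tolist() for k,v in s.items()})
import cell; print([a for a in dir(cell) if not a.startswith('_')])
E
```

```text
pics
side {'fov_y': 48.68293306075609, 'cx': 254.18498141765653, 'cy': 193.10326381174005, 'pose': array([[ 0.99847357,  0.03601674, -0.04187271,  0.555794  ],
       [-0.05519918,  0.62475514, -0.77886717, -0.84989519],
       [-0.00189206,  0.77998962,  0.62578959,  0.77735185],
       [ 0.        ,  0.        ,  0.        ,  1.        ]])}
top {'fov_y': 43.53542710299877, 'cx': 254.65112927776735, 'cy': 192.82753708636912, 'pose': array([[ 0.02011538,  0.98131431, -0.19135726,  0.40191992],
       [-0.9997372 ,  0.01763739, -0.01464419, -0.0115472 ],
       [-0.01099551,  0.19160155,  0.9814112 ,  1.24171847],
       [ 0.        ,  0.        ,  0.        ,  1.        ]])}
wrist {'fov_y': 58.416010344341494, 'cx': 255.94711318478193, 'cy': 197.27700426223745, 'pose': array([[ 0.25147249, -0.93277347, -0.25825421,  0.09183271],
       [ 0.96786391,  0.24207318,  0.06811779,  0.61994148],
       [-0.00102205, -0.26708468,  0.96367252,  0.3729523 ],
       [ 0.        ,  0.        ,  0.        ,  1.        ]])}
{'t': 0.15, 'joint_positions': [-79.3664, 23.5896, -0.7268, 91.4909, 0.3201, 64.9915, -4.7093], 'joint_velocities': [0.0147, -0.1234, -0.0828, -0.0967, 0.0615, -0.0584, 0.0365], 'effort': [0.0019, -60.1032, 0.6829, -29.9647, 0.0139, 0.0078, -0.0], 'tool_pos': [0.1569, 0.6046, 0.2307], 'tcp_rot': [[-0.968, 0.2511, -0.0002], [0.2511, 0.968, -0.0012], [-0.0001, -0.0012, -1.0]], 'wrist_force': [-0.0928, 0.6719, 0.3026], 'torque': [0.03, -0.0617, 0.0163], 'finger_gap': 0.0851}
['MotionError', 'finish_job', 'snapshot', 'state', 'tcp_to_grasp']
```

View pics/side0.png

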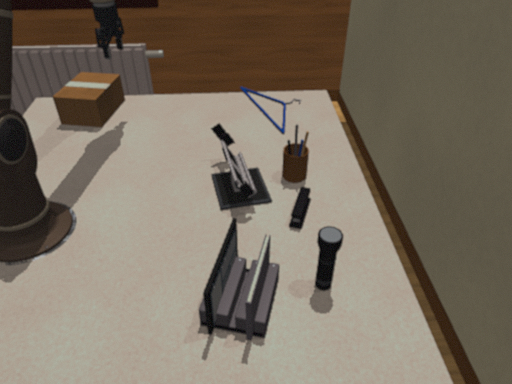

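View pics/top0.png

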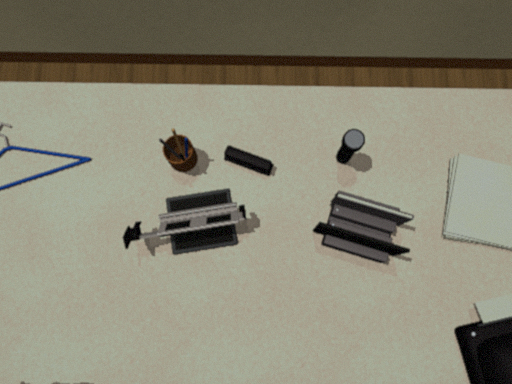

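View pics/wrist0.png

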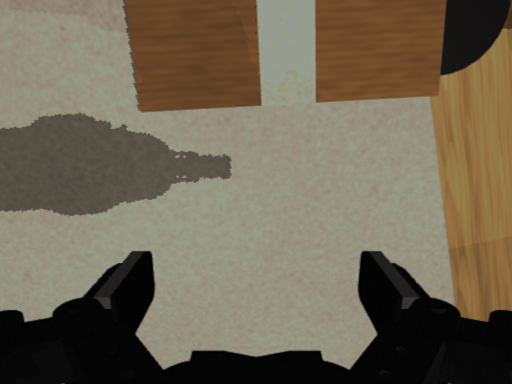

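Run:
```python
from h import *
t=load('top0')['color']; s=load('side0')['color']
def up(im,x0,x1,y0,y1,k,f): cv2.imwrite('pics/'+f+'.png',cv2.resize(np.clip(im[y0:y1,x0:x1].astype(float)*1.5,0,255).astype(np.uint8),None,fx=k,fy=k,interpolation=cv2.INTER_CUBIC))
up(t,110,260,175,265,5,'u1');up(t,300,430,175,275,5,'u2');up(s,195,285,115,215,5,'u3');up(s,190,350,210,340,4,'u4')
```

```text
(no output)
```

View pics/u1.png

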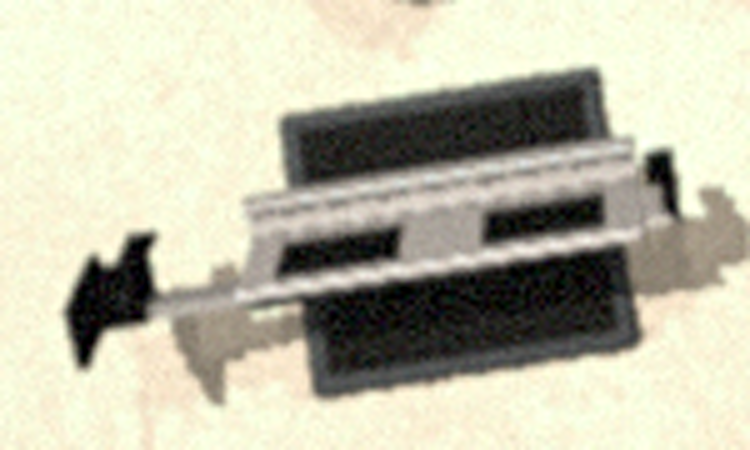

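View pics/u2.png

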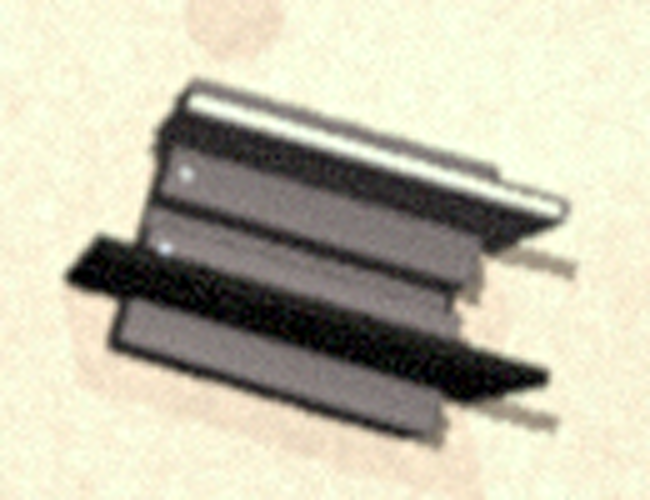

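View pics/u3.png

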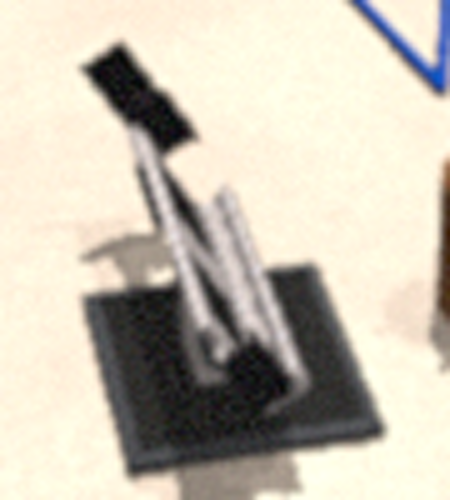

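View pics/u4.png

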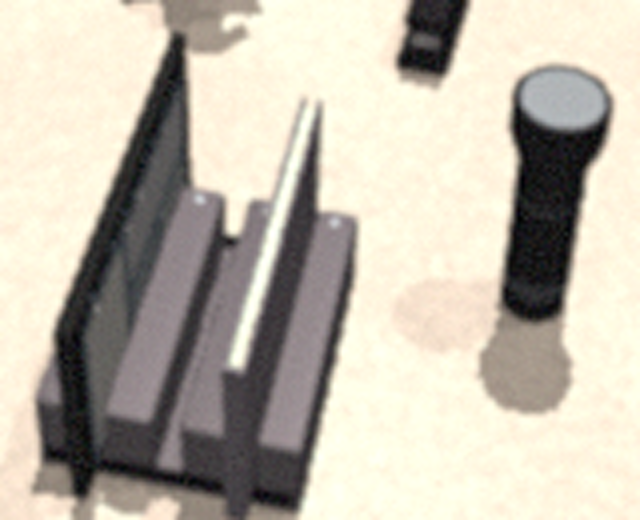

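```bash
cat >> h.py <<'E'
def proj(s,P):
    T=np.array(s['pose']);f=192/np.tan(np.radians(float(s['fov_y'])/2))
    p=(np.atleast_2d(P)-T[:3,3])@T[:3,:3]
    return np.c_[float(s['cx'])+f*p[:,0]/-p[:,2], float(s['cy'])-f*p[:,1]/-p[:,2]]
def ray(s,uv):
    T=np.array(s['pose']);f=192/np.tan(np.radians(float(s['fov_y'])/2))
    uv=np.atleast_2d(uv).astype(float)
    d=np.c_[(uv[:,0]-float(s['cx']))/f,-(uv[:,1]-float(s['cy']))/f,-np.ones(len(uv))]@T[:3,:3].T
    return T[:3,3],d/np.linalg.norm(d,axis=1)[:,None]
def onz(s,uv,z):
    o,d=ray(s,uv); return o+d*((z-o[2])/d[:,2])[:,None]
def tri(s1,a,s2,b):
    o1,d1=ray(s1,a);o2,d2=ray(s2,b);out=[]
    for p,q in zip(d1,d2):
        A=np.c_[p,-q];k=np.linalg.lstsq(A,o2-o1,rcond=None)[0]
        P,Q=o1+p*k[0],o2+q*k[1];out.append(np.r_[(P+Q)/2,np.linalg.norm(P-Q)])
    return np.array(out)
E
python3 - <<'E'
from h import *
np.set_printoptions(precision=4,suppress=True)
t=load('top0');s=load('side0')
U2=lambda x,y:(300+x/5,175+y/5); U1=lambda x,y:(110+x/5,175+y/5);U4=lambda x,y:(190+x/4,210+y/4);U3=lambda x,y:(195+x/5,115+y/5)
# tablet top edge: corners left (67,282)/(102,235), right(548,375)
print('tablet',onz(t,[U2(85,258),U2(548,375),U2(67,282),U2(102,235)],0.145))
print('side',onz(s,[U4(178,38),U4(68,330)],0.145))
print('plate top', tri(t,[U1(240,295),U1(640,235)],s,[U3(140,130),U3(208,380)]))
print('lip',onz(t,[U1(250,205),U1(635,150)],0.06), onz(t,[U1(240,295),U1(640,235)],0.11))
print('foot',onz(t,[U1(283,118),U1(597,70),U1(635,345),U1(320,392)],0.01))
print('clamp pad region',onz(t,[U1(70,312),U1(82,365),U1(152,235)],0.08))
print(tcp_to_grasp)
E
```

```text
tablet [[ 0.5396 -0.1395  0.145 ]
 [ 0.4902 -0.3485  0.145 ]
 [ 0.5284 -0.1312  0.145 ]
 [ 0.5503 -0.1473  0.145 ]]
side [[ 0.5495 -0.1534  0.145 ]
 [ 0.4951 -0.3502  0.145 ]]
plate top [[0.5205 0.2319 0.1103 0.0024]
 [0.5568 0.0454 0.0675 0.0005]]
lip [[0.5694 0.2402 0.06  ]
 [0.6006 0.0495 0.06  ]] [[0.5193 0.2318 0.11  ]
 [0.5514 0.0434 0.11  ]]
foot [[0.6226 0.2363 0.01  ]
 [0.6511 0.0731 0.01  ]
 [0.5079 0.0493 0.01  ]
 [0.4809 0.2095 0.01  ]]
clamp pad region [[0.5126 0.3204 0.08  ]
 [0.4871 0.3128 0.08  ]
 [0.5509 0.283  0.08  ]]
0.0187
```

```bash
python3 -m inch '[{"tx":0.035,"ty":-0.02,"tz":0.02,"twist":-0.11},{"tx":0.04,"ty":-0.02,"tz":0.02,"twist":-0.14},{"tx":0.04,"ty":-0.02,"tz":0.02,"twist":-0.14},{"tx":0.04,"ty":-0.02,"tz":0.02,"twist":-0.14},{"tx":0.04,"ty":-0.02,"tz":0.02,"twist":-0.14},{"tx":0.04,"ty":-0.02,"tz":0.02,"twist":-0.14},{"tx":0.04,"ty":-0.02,"tz":0,"twist":-0.14},{"tx":0.04,"ty":-0.02,"tz":0,"twist":-0.14},{"tx":0.04,"ty":-0.02,"tz":0,"twist":-0.14},{}]' 1 30
```

```text
invalid input at $[9]: expected keys tx, ty, tz, twist
```

```bash
python3 -m inch '[{"tx":0.035,"ty":-0.02,"tz":0.02,"twist":-0.11},{"tx":0.04,"ty":-0.02,"tz":0.02,"twist":-0.14},{"tx":0.04,"ty":-0.02,"tz":0.02,"twist":-0.14},{"tx":0.04,"ty":-0.02,"tz":0.02,"twist":-0.14},{"tx":0.04,"ty":-0.02,"tz":0.02,"twist":-0.14},{"tx":0.04,"ty":-0.02,"tz":0.02,"twist":-0.14},{"tx":0.04,"ty":-0.02,"tz":0,"twist":-0.14},{"tx":0.04,"ty":-0.02,"tz":0,"twist":-0.14},{"tx":0.04,"ty":-0.02,"tz":0,"twist":-0.14},{"tx":0,"ty":0,"tz":0,"twist":0}]' 1 30
```

```text
t: 1.15
tool_pos: [0.5186, 0.4131, 0.3522]
tcp_rot: [[-0.043, 0.999, -0.004], [0.999, 0.043, 0.003], [0.003, -0.004, -1.0]]
wrist_force: [0.6, 0.0, -1.3]
finger_gap: 0.0855
```

```bash
python3 -m inch '[{"tx":0,"ty":-0.045,"tz":0,"twist":0},{"tx":0,"ty":-0.045,"tz":0,"twist":0},{"tx":0,"ty":-0.045,"tz":0,"twist":0},{"tx":0,"ty":-0.045,"tz":0,"twist":0},{"tx":0,"ty":0,"tz":0,"twist":0},{"tx":0,"ty":0,"tz":0,"twist":0}]' ; python3 -c "
from h import *
s=snap('wrist','w1');print(s['pose'])"
```

```text
t: 1.75
tool_pos: [0.5161, 0.2283, 0.3483]
tcp_rot: [[-0.046, 0.999, -0.008], [0.999, 0.046, 0.0], [0.0, -0.008, -1.0]]
wrist_force: [-1.1, 0.4, -0.1]
finger_gap: 0.0853
[[ 0.99891517 -0.04640611 -0.00386689  0.51465862]
 [ 0.04575733  0.96274104  0.26652573  0.29417566]
 [-0.00864561 -0.26641353  0.96382005  0.49071441]
 [ 0.          0.          0.          1.        ]]
```

View pics/w1.png

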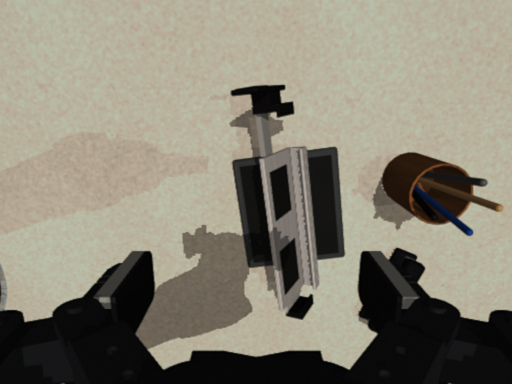

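```bash
python3 -c "
from h import *
t=load('w1')['color'][75:330,220:355]
cv2.imwrite('pics/w1u.png',cv2.resize(np.clip(t.astype(float)*1.4,0,255).astype(np.uint8)[:128],None,fx=4.5,fy=4.5,interpolation=cv2.INTER_CUBIC))
cv2.imwrite('pics/w1v.png',cv2.resize(np.clip(t.astype(float)*1.4,0,255).astype(np.uint8)[128:],None,fx=4.5,fy=4.5,interpolation=cv2.INTER_CUBIC))"
```

```text
(no output)
```

View pics/w1u.png

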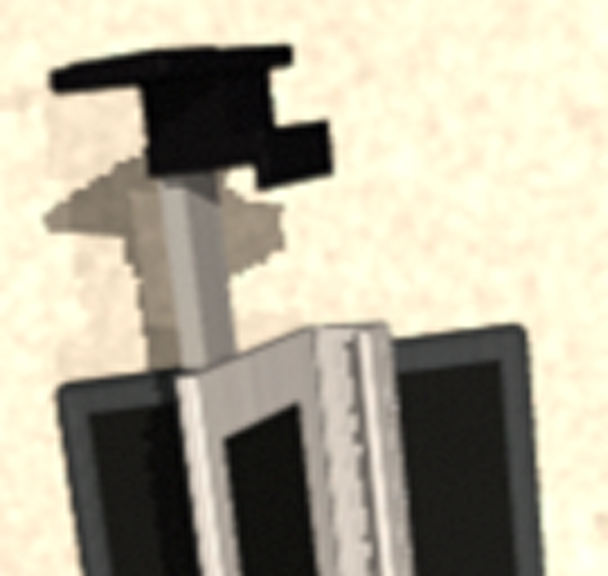

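View pics/w1v.png

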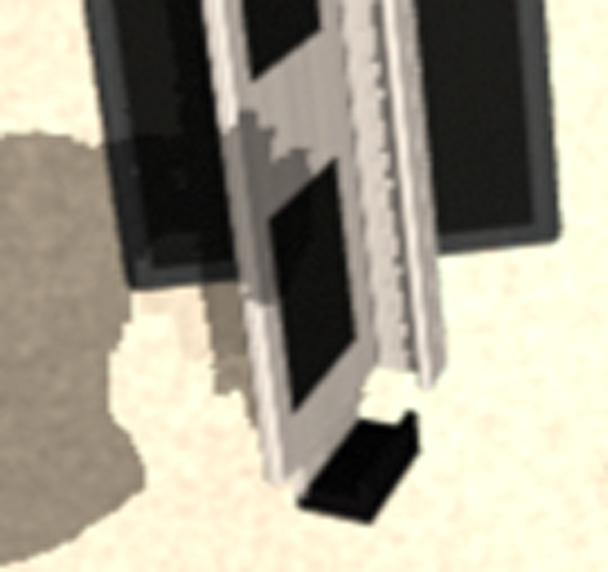

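```bash
cat > fit.py <<'E'
from h import *
from scipy.optimize import least_squares
np.set_printoptions(precision=4,suppress=True)
w=load('w1');t=load('top0')
U=lambda x,y:(220+x/4.5,75+y/4.5);V=lambda x,y:(220+x/4.5,203+y/4.5);U1=lambda x,y:(110+x/5,175+y/5)
obs=[(w,U(203,376),(0,.098,.068)),(w,V(288,478),(0,-.098,.068)),(w,U(313,328),(0,.098,0)),(w,V(372,368),(0,-.098,0)),
 (w,U(358,330),(.017,.098,.009)),(w,V(412,382),(.017,-.098,.009)),
 (t,U1(243,290),(0,.098,.068)),(t,U1(640,232),(0,-.098,.068))]
def frame(p):
    c,s=np.cos(p[3]),np.sin(p[3]);ct,st=np.cos(p[4]),np.sin(p[4])
    y=np.array([-s,c,0]);h=np.array([c,s,0]);z=-st*h+ct*np.array([0,0,1]);x=ct*h+st*np.array([0,0,1])
    return np.c_[x,y,z]
def res(p):
    R=frame(p);return np.concatenate([(proj(c,R@np.array(P)+p[:3])[0]-uv) for c,uv,P in obs])
r=least_squares(res,[.57,.14,.05,.14,.45])
if __name__=='__main__':
    print(r.x[:3],np.degrees(r.x[3:]));print(r.fun.reshape(-1,2))
    J=r.jac;print('sd',np.sqrt(np.diag(np.linalg.inv(J.T@J)))*0.7)
    R=frame(r.x)
    for n,P in dict(top=(0,0,.068),stop=(.005,-.1085,.032),jaw=(.005,.146,.032)).items(): print(n,R@np.array(P)+r.x[:3])
    f=np.vstack([onz(w,[U(60,385),U(525,325),V(558,238),V(130,288)],.01),onz(t,[U1(283,118),U1(597,70),U1(635,345),U1(320,392)],.01)]);print(f[:4].mean(0),f[4:].mean(0)); print(f)
E
python3 fit.py
```

```text
[0.5733 0.1427 0.0463] [ 9.6919 29.0448]
[[-0.1295 -0.2438]
 [-1.204   0.4434]
 [ 0.0737  0.0912]
 [ 0.1911 -1.4793]
 [-0.4079  0.2756]
 [ 0.2356  0.4838]
 [-0.9099 -0.9091]
 [ 1.3484 -1.5911]]
sd [0.0005 0.0005 0.0014 0.0035 0.0126]
top [0.5408 0.1371 0.1057]
stop [0.5806 0.0339 0.0767]
jaw [0.5377 0.2847 0.0767]
[0.5683 0.1443 0.01  ] [0.5656 0.142  0.01  ]
[[0.4822 0.2134 0.01  ]
 [0.6256 0.2389 0.01  ]
 [0.6546 0.0753 0.01  ]
 [0.5108 0.0495 0.01  ]
 [0.6226 0.2363 0.01  ]
 [0.6511 0.0731 0.01  ]
 [0.5079 0.0493 0.01  ]
 [0.4809 0.2095 0.01  ]]
```

```bash
python3 -m inch '[{"tx":0,"ty":-0.045,"tz":0,"twist":-0.03},{"tx":0,"ty":-0.045,"tz":0,"twist":-0.03},{"tx":0,"ty":-0.045,"tz":0,"twist":-0.03},{"tx":0,"ty":-0.045,"tz":0,"twist":-0.03},{"tx":0,"ty":-0.045,"tz":0,"twist":-0.03},{"tx":0,"ty":-0.045,"tz":0,"twist":-0.03},{"tx":0,"ty":-0.045,"tz":0,"twist":-0.03},{"tx":0,"ty":-0.045,"tz":0,"twist":-0.03},{"tx":0,"ty":0,"tz":0,"twist":0},{"tx":0,"ty":0,"tz":0,"twist":0}]' ; python3 -c "
from h import *
s=snap('wrist','w2');print(s['pose'])"
```

```text
t: 2.8
tool_pos: [0.5165, -0.1281, 0.346]
tcp_rot: [[0.173, 0.985, -0.01], [0.985, -0.173, -0.001], [-0.003, -0.009, -1.0]]
wrist_force: [0.7, 0.1, 0.0]
finger_gap: 0.0856
[[ 0.98471398  0.16485814  0.05621541  0.53004401]
 [-0.17390106  0.94876065  0.2638402  -0.06310677]
 [-0.00983877 -0.26958305  0.96292688  0.48823452]
 [ 0.          0.          0.          1.        ]]
```

View pics/w2.png

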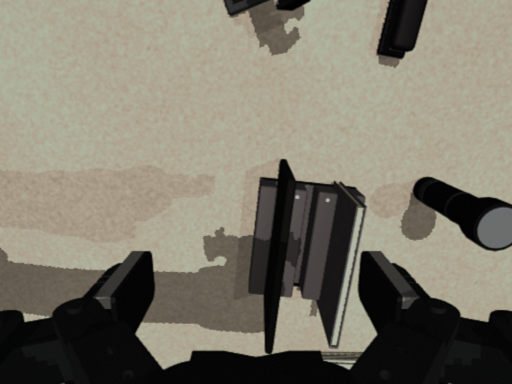

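```bash
python3 -c "
from h import *
t=np.clip(load('w2')['color'][150:360,230:370].astype(float)*2.5,0,255).astype(np.uint8)
cv2.imwrite('pics/w2u.png',cv2.resize(t[:105],None,fx=5,fy=5,interpolation=cv2.INTER_CUBIC))
cv2.imwrite('pics/w2v.png',cv2.resize(t[105:],None,fx=5,fy=5,interpolation=cv2.INTER_CUBIC))"
```

```text
(no output)
```

View pics/w2u.png

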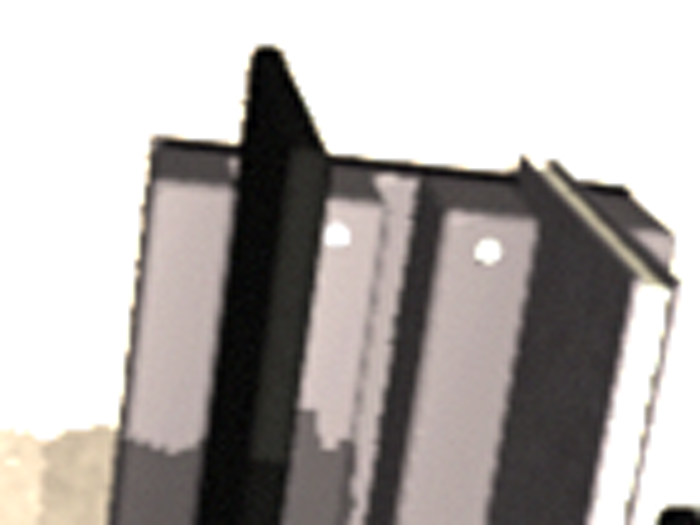

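View pics/w2v.png

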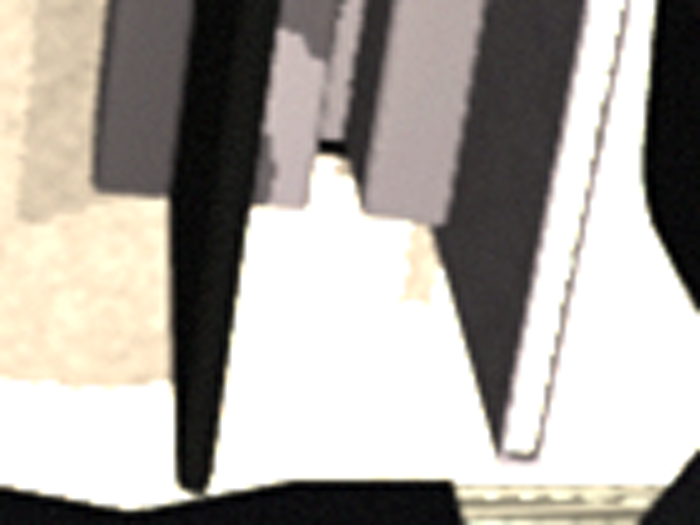

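```bash
python3 -m inch '[{"tx":-0.04,"ty":-0.01,"tz":0,"twist":-0.02},{"tx":-0.04,"ty":-0.01,"tz":0,"twist":-0.02},{"tx":-0.04,"ty":0,"tz":0,"twist":0},{"tx":0,"ty":0,"tz":0,"twist":0},{"tx":0,"ty":0,"tz":0,"twist":0}]' ; python3 -c "
from h import *
s=snap('wrist','w3')
t=np.clip(s['color'].astype(float)*2.5,0,255).astype(np.uint8)[130:370,220:480]
cv2.imwrite('pics/w3u.png',cv2.resize(t,None,fx=2.5,fy=2.5,interpolation=cv2.INTER_CUBIC))"
```

```text
t: 3.35
tool_pos: [0.3962, -0.1398, 0.3444]
tcp_rot: [[0.196, 0.981, -0.012], [0.981, -0.196, -0.003], [-0.005, -0.011, -1.0]]
wrist_force: [0.2, -0.0, 0.7]
finger_gap: 0.0857
```

View pics/w3u.png

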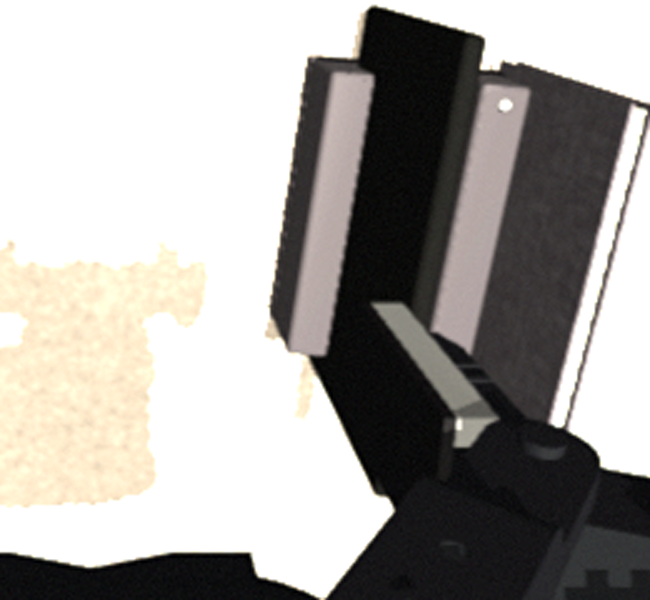

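```bash
python3 -c "
from h import *
np.set_printoptions(precision=4,suppress=True)
a=load('w2');b=load('w3')
print(tri(a,[(283.4,160.5)],b,[(407.5,146)]))
e=onz(a,[(283.4,160.5),(268.6,352)],.145);print(e,e.mean(0),np.degrees(np.arctan2(*(e[0]-e[1])[1::-1])), np.linalg.norm(e[0]-e[1]))
print(onz(b,[(407.5,146)],.145))
"
```

```text
[[ 0.5427 -0.1334  0.1534  0.0215]]
[[ 0.5439 -0.124   0.145 ]
 [ 0.4916 -0.3476  0.145 ]] [ 0.5178 -0.2358  0.145 ] 76.83341724020288 0.2295864168947499
[[ 0.5458 -0.146   0.145 ]]
```

```bash
python3 -c "
from h import *
for f,c in (('w2',(150,360,240,310)),('w3',(120,330,350,450))):
  s=load(f)['color'][c[0]:c[1],c[2]:c[3]].astype(float)
  t=np.clip((s-8)*9,0,255).astype(np.uint8)
  cv2.imwrite('pics/'+f+'g.png',cv2.resize(t,None,fx=2.8*2 if f=='w3' else 8,fy=2.8,interpolation=cv2.INTER_CUBIC))"
```

```text
(no output)
```

View pics/w2g.png

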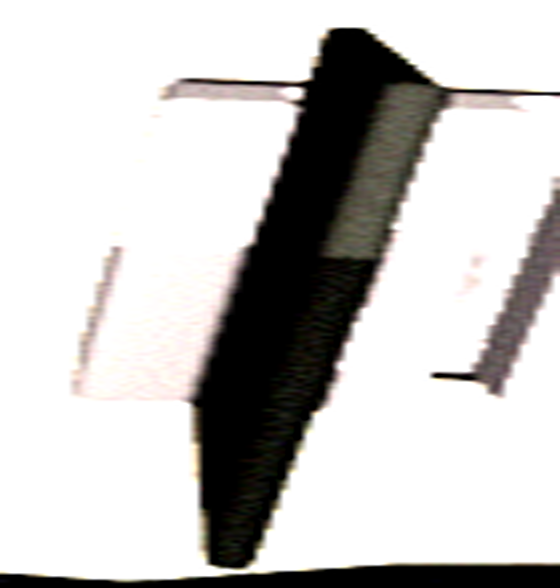

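View pics/w3g.png

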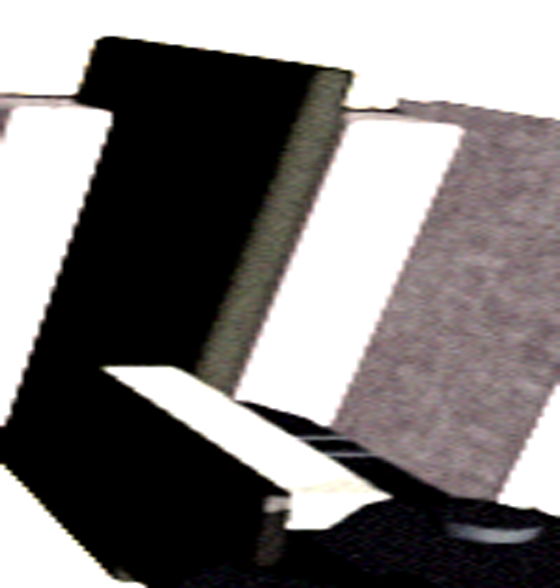

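```bash
python3 -c "
from h import *
np.set_printoptions(precision=4,suppress=True)
a=load('w2');b=load('w3')
print(tri(a,[(291.9,181.4)],b,[(409.8,145.4)]))
e=onz(a,[(291.9,181.4),(269,352.5)],.145);print(e,e.mean(0),np.degrees(np.arctan2(*(e[0]-e[1])[1::-1])), np.linalg.norm(e[0]-e[1]))
print(onz(b,[(409.8,145.4)],.145))
"
```

```text
[[ 0.5493 -0.147   0.1422  0.001 ]]
[[ 0.5492 -0.1468  0.145 ]
 [ 0.492  -0.3483  0.145 ]] [ 0.5206 -0.2476  0.145 ] 74.14929701590798 0.2094732085365571
[[ 0.5481 -0.1459  0.145 ]]
```

```bash
python3 -m inch '[{"tx":0.025,"ty":-0.022,"tz":-0.0,"twist":-0.015},{"tx":0.025,"ty":-0.022,"tz":-0.03,"twist":-0.015},{"tx":0.025,"ty":-0.022,"tz":-0.03,"twist":-0.015},{"tx":0.025,"ty":-0.022,"tz":-0.03,"twist":-0.015},{"tx":0.025,"ty":-0.022,"tz":-0.03,"twist":-0.015},{"tx":0,"ty":0,"tz":-0.02,"twist":0},{"tx":0,"ty":0,"tz":0,"twist":0},{"tx":0,"ty":0,"tz":0,"twist":0}]' 0; python3 -c "
from h import *
s=snap('wrist','w4')
t=np.clip(s['color'].astype(float)*2.5,0,255).astype(np.uint8)
cv2.imwrite('pics/w4u.png',t)"
```

```text
t: 4.2
tool_pos: [0.5373, -0.2473, 0.1936]
tcp_rot: [[0.249, 0.968, -0.015], [0.968, -0.249, -0.008], [-0.012, -0.013, -1.0]]
wrist_force: [-1.2, 0.0, 0.9]
finger_gap: 0.0427
```

View pics/w4u.png

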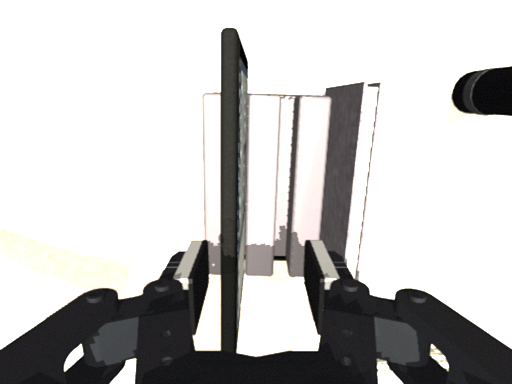

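```bash
python3 -m inch '[{"tx":-0.01,"ty":0,"tz":0,"twist":0},{"tx":-0.007,"ty":-0.001,"tz":0,"twist":0},{"tx":0,"ty":0,"tz":0,"twist":0},{"tx":0,"ty":0,"tz":0,"twist":0}]'; python3 -c "
from h import *
s=snap('wrist','w5')
t=np.clip(s['color'].astype(float)*2.5,0,255).astype(np.uint8)
cv2.imwrite('pics/w5u.png',t)
print(state()['tool_pos'])
P=state()['tool_pos'];R=np.array(state()['tcp_rot'])
print(proj(s,np.array([P+R@np.array([a,0,P[2]-.145]) for a in(-.1,0,.08)])))"
```

```text
t: 4.65
tool_pos: [0.52, -0.2469, 0.1983]
tcp_rot: [[0.246, 0.969, -0.008], [0.969, -0.246, -0.007], [-0.009, -0.006, -1.0]]
wrist_force: [-0.6, 0.9, -0.1]
finger_gap: 0.0428
[ 0.52006987 -0.24709801  0.19835133]
[[254.93073792 356.4617566 ]
 [254.7679086  216.6086635 ]
 [254.6038151   75.6697892 ]]
```

View pics/w5u.png

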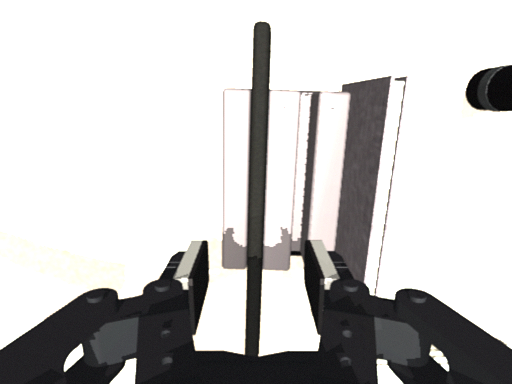

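```bash
python3 -m inch '[{"tx":0,"ty":0,"tz":-0.03,"twist":-0.015},{"tx":0,"ty":-0.001,"tz":-0.03,"twist":-0.015},{"tx":0,"ty":0,"tz":-0.025,"twist":0},{"tx":0,"ty":0,"tz":-0.01,"twist":0},{"tx":0,"ty":0,"tz":0,"twist":0},{"tx":0,"ty":0,"tz":0,"twist":0}]'
```

```text
t: 5.3
tool_pos: [0.523, -0.2485, 0.1046]
tcp_rot: [[0.276, 0.961, 0.001], [0.961, -0.276, -0.008], [-0.007, 0.003, -1.0]]
wrist_force: [0.5, -0.5, 0.7]
finger_gap: 0.0431
```

```bash
python3 -c "
from h import *
s=snap('wrist','w6')
t=np.clip(s['color'].astype(float)*2.5,0,255).astype(np.uint8)
cv2.imwrite('pics/w6u.png',t)"
```

```text
(no output)
```

View pics/w6u.png

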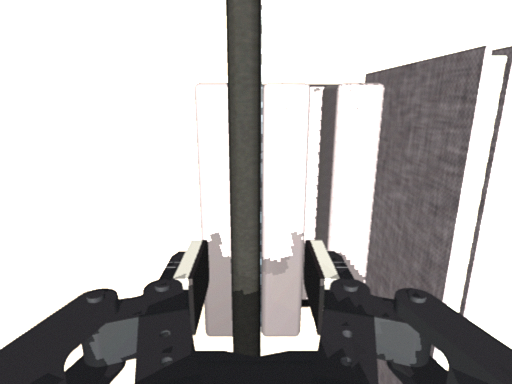

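```bash
python3 -m inch '[{"tx":-0.003,"ty":0.001,"tz":0,"twist":0},{"tx":0,"ty":0,"tz":0,"twist":0}]'; python3 -m inch '[{"tx":0,"ty":0,"tz":0,"twist":0},{"tx":0,"ty":0,"tz":0,"twist":0},{"tx":0,"ty":0,"tz":0,"twist":0},{"tx":0,"ty":0,"tz":0,"twist":0},{"tx":0,"ty":0,"tz":0,"twist":0},{"tx":0,"ty":0,"tz":0,"twist":0}]' -1 45
```

```text
t: 5.55
tool_pos: [0.521, -0.248, 0.1068]
tcp_rot: [[0.275, 0.961, 0.004], [0.961, -0.275, -0.009], [-0.007, 0.006, -1.0]]
wrist_force: [-0.1, -0.1, 0.6]
finger_gap: 0.0427
t: 6.15
tool_pos: [0.5212, -0.2479, 0.1082]
tcp_rot: [[0.275, 0.961, 0.006], [0.961, -0.275, -0.009], [-0.007, 0.008, -1.0]]
wrist_force: [-0.2, 0.4, 1.2]
finger_gap: 0.0092
```

```bash
python3 -m inch '[{"tx":0,"ty":0,"tz":0.008,"twist":0},{"tx":0,"ty":0,"tz":0.015,"twist":0},{"tx":0,"ty":0,"tz":0.02,"twist":0},{"tx":0,"ty":0,"tz":0.025,"twist":0},{"tx":0,"ty":0,"tz":0.03,"twist":0},{"tx":0,"ty":0,"tz":0.03,"twist":0},{"tx":0,"ty":0,"tz":0.02,"twist":0},{"tx":0,"ty":0,"tz":0.01,"twist":0},{"tx":0,"ty":0,"tz":0,"twist":0},{"tx":0,"ty":0,"tz":0,"twist":0}]'; python3 -c "
from h import *
snap('side','s1')"
```

```text
t: 7.15
tool_pos: [0.5175, -0.2474, 0.2762]
tcp_rot: [[0.278, 0.961, 0.002], [0.961, -0.278, -0.008], [-0.007, 0.004, -1.0]]
wrist_force: [-0.1, -0.1, -5.8]
finger_gap: 0.0097
```

View pics/s1.png

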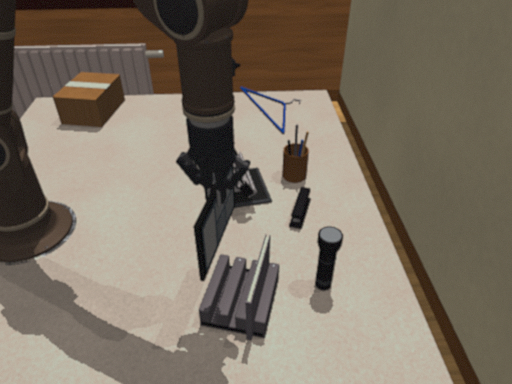

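```bash
python3 -m inch '[{"tx":0.004,"ty":0.02,"tz":0,"twist":0.03},{"tx":0.006,"ty":0.035,"tz":0,"twist":0.05},{"tx":0.006,"ty":0.045,"tz":0,"twist":0.05},{"tx":0.006,"ty":0.045,"tz":0,"twist":0.05},{"tx":0.006,"ty":0.045,"tz":0,"twist":0.05},{"tx":0.006,"ty":0.045,"tz":0,"twist":0.05},{"tx":0.006,"ty":0.045,"tz":0,"twist":0.05},{"tx":0.006,"ty":0.045,"tz":0,"twist":0.05},{"tx":0.006,"ty":0.035,"tz":0,"twist":0.03},{"tx":0,"ty":0.01,"tz":0,"twist":0}]'; python3 -m inch '[{"tx":0,"ty":0,"tz":0,"twist":0},{"tx":0,"ty":0,"tz":0,"twist":0}]'
```

```text
t: 8.2
tool_pos: [0.5607, 0.1341, 0.2635]
tcp_rot: [[-0.136, 0.991, -0.012], [0.991, 0.136, -0.015], [-0.014, -0.014, -1.0]]
wrist_force: [-0.4, 0.3, -3.5]
finger_gap: 0.0095
t: 8.4
tool_pos: [0.5594, 0.1353, 0.2608]
tcp_rot: [[-0.139, 0.99, -0.017], [0.99, 0.139, -0.018], [-0.015, -0.019, -1.0]]
wrist_force: [0.0, -0.5, -4.6]
finger_gap: 0.0093
```

```bash
python3 -m inch '[{"tx":0.008,"ty":0.014,"tz":-0.01,"twist":0.015},{"tx":0.007,"ty":0.013,"tz":-0.02,"twist":0.015},{"tx":0,"ty":0,"tz":-0.02,"twist":0},{"tx":0,"ty":0,"tz":-0.005,"twist":0},{"tx":0,"ty":0,"tz":0,"twist":0},{"tx":0,"ty":0,"tz":0,"twist":0}]'; python3 -c "
from h import *
a=snap('side','s2');b=snap('top','t2');c=snap('wrist','w7')
k=lambda im,x0,x1,y0,y1:cv2.resize(np.clip(im['color'].astype(float)*2,0,255).astype(np.uint8)[y0:y1,x0:x1],(390,390),interpolation=cv2.INTER_CUBIC)
cv2.imwrite('pics/c2.png',np.hstack([k(a,190,290,110,210),k(b,120,260,155,295)]))
cv2.imwrite('pics/w7u.png',np.clip(c['color'].astype(float)*2,0,255).astype(np.uint8))"
```

```text
t: 9.0
tool_pos: [0.5756, 0.1508, 0.2047]
tcp_rot: [[-0.154, 0.988, -0.016], [0.988, 0.154, -0.022], [-0.019, -0.02, -1.0]]
wrist_force: [-0.1, -0.1, -3.9]
finger_gap: 0.0094
```

View pics/c2.png

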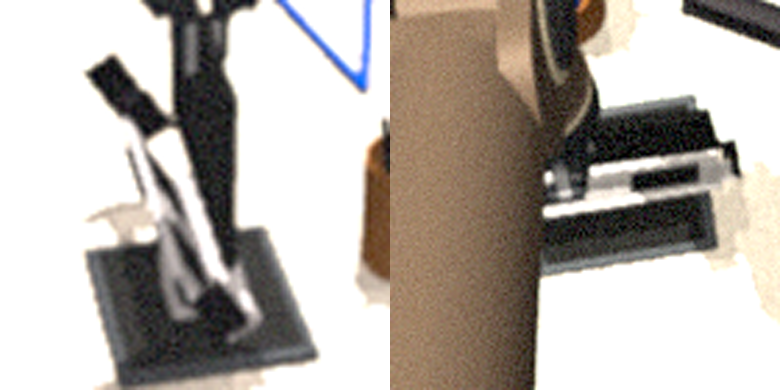

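View pics/w7u.png

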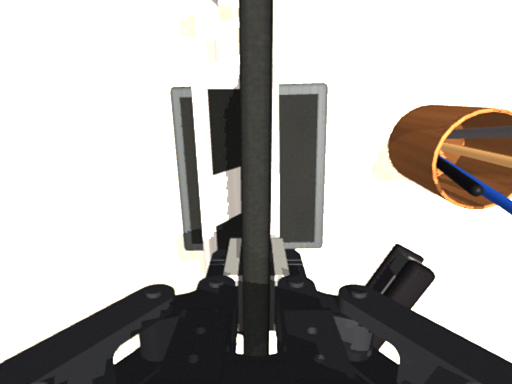

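```bash
python3 -c "
from fit import *
w=load('w7');R=frame(r.x);p=r.x
for n,q in dict(ptF=(0,.098,.068),pt0=(0,.0,.068),lipF=(.017,.098,.009),lip0=(.017,0.,.009)).items(): print(n,proj(w,R@np.array(q)+p[:3]))
g=(0.5683,0.1443,.01)
c,s=np.cos(p[3]),np.sin(p[3]);Q=np.array([[c,-s,0],[s,c,0],[0,0,1]])
for a in((-.075,.085,0),(.075,.085,0),(.075,-.085,0),(-.075,-.085,0)): print('foot',proj(w,Q@np.array(a)+g))
S=state();T=np.array(S['tcp_rot']);b=np.array(S['tool_pos'])+T@np.array([0,0,.098]);print('bottom in cradle',R.T@(b-p[:3]),'h',Q.T@(b-p[:3]))
print(np.degrees(np.arctan2(T[1,1],T[0,1])))
"
python3 -c "
import cv2
t=cv2.imread('pics/w7u.png')[0:260,160:340];cv2.imwrite('pics/w7z.png',cv2.resize(t,None,fx=3,fy=2.2,interpolation=cv2.INTER_CUBIC))"
```

```text
ptF [[200.2725  61.8738]]
pt0 [[208.3831 204.2421]]
lipF [[266.0171  66.0803]]
lip0 [[266.7606 188.3882]]
foot [[169.0484  84.3709]]
foot [[330.2471  81.7476]]
foot [[322.7888 249.8782]]
foot [[182.7804 250.6443]]
bottom in cradle [0.0314 0.0067 0.0521] h [0.0022 0.0067 0.0609]
8.899281975187902
```

View pics/w7z.png

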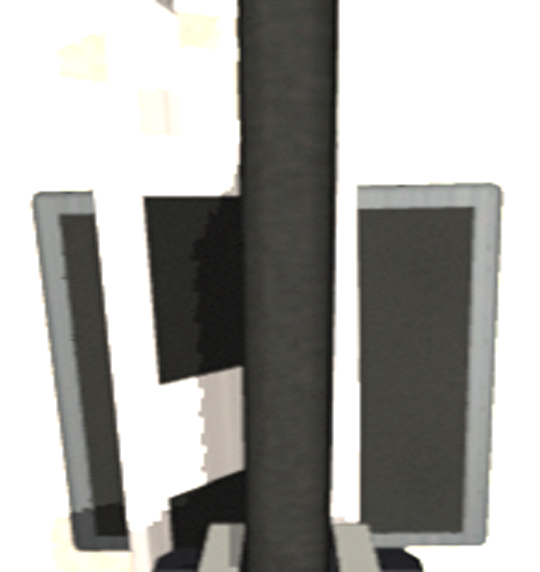

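```bash
cat > where.py <<'E'
from fit import *
p=r.x;R=frame(p);c,s=np.cos(p[3]),np.sin(p[3]);Q=np.array([[c,-s,0],[s,c,0],[0,0,1]])
S=state();T=np.array(S['tcp_rot']);P=np.array(S['tool_pos']);b=P+T@np.array([0,0,.098])
print('t',S['t'],'P',P,'bottom h,y,z',Q.T@(b-p[:3]),'tcp h',Q.T@(P-p[:3]),'yaw',np.degrees(np.arctan2(T[1,1],T[0,1])),'F',S['wrist_force'],'gap',S['finger_gap'],'tz',T[:,2])
E
python3 -m inch '[{"tx":-0.001,"ty":0.006,"tz":-0.005,"twist":0.007},{"tx":-0.001,"ty":0.006,"tz":-0.015,"twist":0.007},{"tx":0,"ty":0.002,"tz":-0.01,"twist":0},{"tx":0,"ty":0,"tz":0,"twist":0},{"tx":0,"ty":0,"tz":0,"twist":0}]'; python3 where.py
```

```text
t: 9.65
tool_pos: [0.5735, 0.1682, 0.1732]
tcp_rot: [[-0.172, 0.985, -0.014], [0.985, 0.171, -0.02], [-0.017, -0.017, -1.0]]
wrist_force: [0.2, -0.4, -3.2]
finger_gap: 0.0092
t 9.65 P [0.5735 0.1682 0.1732] bottom h,y,z [0.0027 0.0234 0.0289] tcp h [0.0044 0.0251 0.1269] yaw 9.873492968377667 F [ 0.1896 -0.3547 -3.2172] gap 0.009150340263539157 tz [-0.0139 -0.0201 -0.9997]
```

```bash
python3 -m inch '[{"tx":0,"ty":-0.003,"tz":-0.008,"twist":0},{"tx":0,"ty":-0.001,"tz":-0.005,"twist":0},{"tx":0,"ty":0,"tz":0,"twist":0},{"tx":0,"ty":0,"tz":0,"twist":0}]'; python3 where.py; python3 -c "
from h import *
a=snap('side','s3')
cv2.imwrite('pics/s3u.png',cv2.resize(np.clip(a['color'].astype(float)*2,0,255).astype(np.uint8)[110:210,190:290],None,fx=5.5,fy=5.5,interpolation=cv2.INTER_CUBIC))"
```

```text
t: 10.05
tool_pos: [0.5737, 0.1632, 0.159]
tcp_rot: [[-0.171, 0.985, -0.014], [0.985, 0.171, -0.021], [-0.018, -0.017, -1.0]]
wrist_force: [-0.3, -0.4, -4.7]
finger_gap: 0.0095
t 10.05 P [0.5737 0.1632 0.159 ] bottom h,y,z [0.0021 0.0184 0.0148] tcp h [0.0038 0.0201 0.1127] yaw 9.83332731707888 F [-0.2612 -0.3502 -4.656 ] gap 0.009458665617780866 tz [-0.0138 -0.0207 -0.9997]
```

View pics/s3u.png

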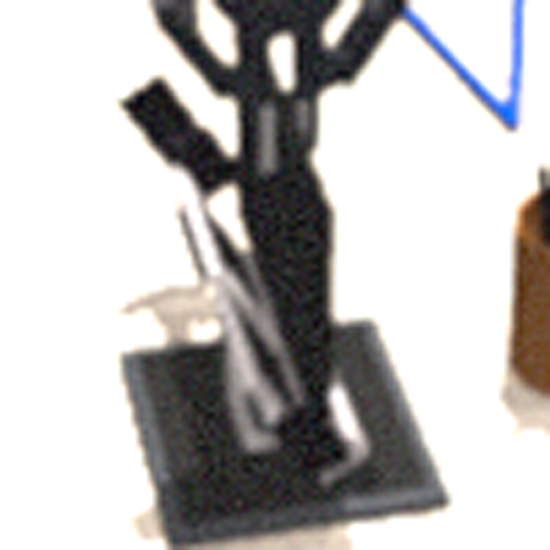

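```bash
python3 -m inch '[{"tx":0,"ty":0,"tz":-0.004,"twist":0},{"tx":0,"ty":0,"tz":-0.003,"twist":0},{"tx":0,"ty":0,"tz":-0.002,"twist":0}]'; python3 where.py
```

```text
t: 10.4
tool_pos: [0.5753, 0.1625, 0.1546]
tcp_rot: [[-0.17, 0.985, -0.011], [0.985, 0.17, -0.018], [-0.016, -0.013, -1.0]]
wrist_force: [-7.4, -1.1, 17.5]
finger_gap: 0.0095
t 10.4 P [0.5753 0.1625 0.1546] bottom h,y,z [0.004  0.0176 0.0104] tcp h [0.0053 0.0192 0.1083] yaw 9.789914473389222 F [-7.3871 -1.0803 17.47  ] gap 0.00945956221703536 tz [-0.0106 -0.0181 -0.9998]
```

```bash
python3 -m inch '[{"tx":0,"ty":0,"tz":0.001,"twist":0},{"tx":0,"ty":0,"tz":0,"twist":0}]'; python3 where.py; python3 -c "
from h import *
a=snap('side','s4')
cv2.imwrite('pics/s4u.png',cv2.resize(np.clip(a['color'].astype(float)*3,0,255).astype(np.uint8)[110:210,190:290],None,fx=5.5,fy=5.5,interpolation=cv2.INTER_CUBIC))
a=snap('wrist','w8')
cv2.imwrite('pics/w8u.png',np.clip(a['color'].astype(float)*1.5,0,255).astype(np.uint8))"
```

```text
t: 10.6
tool_pos: [0.5752, 0.1627, 0.1565]
tcp_rot: [[-0.17, 0.985, -0.01], [0.985, 0.17, -0.017], [-0.015, -0.013, -1.0]]
wrist_force: [0.5, -0.1, -3.7]
finger_gap: 0.0097
t 10.6 P [0.5752 0.1627 0.1565] bottom h,y,z [0.004  0.018  0.0122] tcp h [0.0053 0.0194 0.1102] yaw 9.79675907137257 F [ 0.5009 -0.1435 -3.7224] gap 0.009658198631302364 tz [-0.0102 -0.0167 -0.9998]
```

View pics/s4u.png

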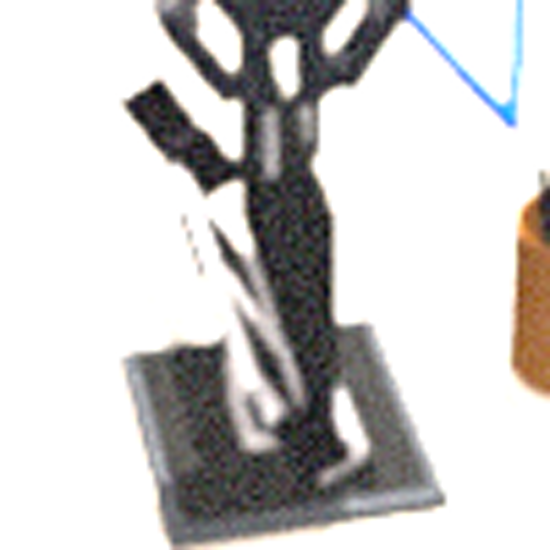

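View pics/w8u.png

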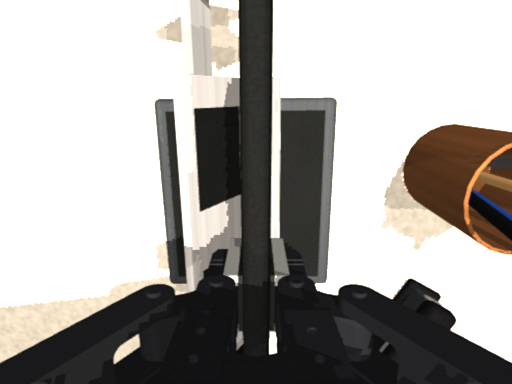

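```bash
python3 -m inch '[{"tx":-0.0015,"ty":0,"tz":0,"twist":0},{"tx":-0.001,"ty":0,"tz":-0.002,"twist":0},{"tx":0,"ty":0,"tz":0,"twist":0}]'; python3 where.py
```

```text
t: 11.0
tool_pos: [0.5737, 0.1623, 0.1547]
tcp_rot: [[-0.171, 0.985, -0.008], [0.985, 0.17, -0.017], [-0.016, -0.011, -1.0]]
wrist_force: [-1.7, 0.4, -1.4]
finger_gap: 0.0094
t 11.0 P [0.5737 0.1623 0.1547] bottom h,y,z [0.0026 0.0178 0.0105] tcp h [0.0037 0.0193 0.1084] yaw 9.811875037261302 F [-1.6545  0.4215 -1.3826] gap 0.009404359427205031 tz [-0.0082 -0.0174 -0.9998]
```

```bash
python3 -m inch '[{"tx":0,"ty":0,"tz":-0.001,"twist":0}]'; python3 where.py; python3 -m inch '[{"tx":0,"ty":0,"tz":0,"twist":0},{"tx":0,"ty":0,"tz":0,"twist":0},{"tx":0,"ty":0,"tz":0,"twist":0}]' -0.68 ; python3 where.py
```

```text
t: 11.1
tool_pos: [0.5739, 0.1622, 0.1544]
tcp_rot: [[-0.171, 0.985, -0.008], [0.985, 0.17, -0.017], [-0.016, -0.011, -1.0]]
wrist_force: [-3.4, -1.8, 10.0]
finger_gap: 0.0096
t 11.1 P [0.5739 0.1622 0.1544] bottom h,y,z [0.0028 0.0176 0.0102] tcp h [0.0039 0.0192 0.1081] yaw 9.816493160689081 F [-3.4015 -1.7974 10.0174] gap 0.009602311850495092 tz [-0.0077 -0.0172 -0.9998]
t: 11.4
tool_pos: [0.5746, 0.1625, 0.1547]
tcp_rot: [[-0.17, 0.985, -0.006], [0.985, 0.17, -0.017], [-0.015, -0.009, -1.0]]
wrist_force: [-1.1, 0.2, -0.3]
finger_gap: 0.0133
t 11.4 P [0.5746 0.1625 0.1547] bottom h,y,z [0.0037 0.0178 0.0105] tcp h [0.0046 0.0193 0.1085] yaw 9.807910679900019 F [-1.1414  0.1881 -0.3432] gap 0.013326828719011212 tz [-0.006  -0.0165 -0.9998]
```

```bash
python3 -m inch '[{"tx":-0.003,"ty":-0.0005,"tz":0,"twist":0},{"tx":-0.004,"ty":-0.0007,"tz":-0.001,"twist":0},{"tx":-0.004,"ty":-0.0007,"tz":-0.001,"twist":0}]' -0.58 ; python3 where.py;python3 -c "
from h import *
a=snap('side','s5')
cv2.imwrite('pics/s5u.png',cv2.resize(np.clip(a['color'].astype(float)*3,0,255).astype(np.uint8)[110:210,190:290],None,fx=5.5,fy=5.5,interpolation=cv2.INTER_CUBIC))"
```

```text
t: 11.7
tool_pos: [0.5633, 0.1607, 0.1525]
tcp_rot: [[-0.17, 0.985, -0.005], [0.985, 0.17, -0.017], [-0.015, -0.008, -1.0]]
wrist_force: [-0.6, 0.5, 0.4]
finger_gap: 0.018
t 11.7 P [0.5633 0.1607 0.1525] bottom h,y,z [-0.0076  0.0179  0.0082] tcp h [-0.0068  0.0194  0.1062] yaw 9.805589171876242 F [-0.6457  0.4566  0.4079] gap 0.017956829132511273 tz [-0.0053 -0.0166 -0.9998]
```

View pics/s5u.png

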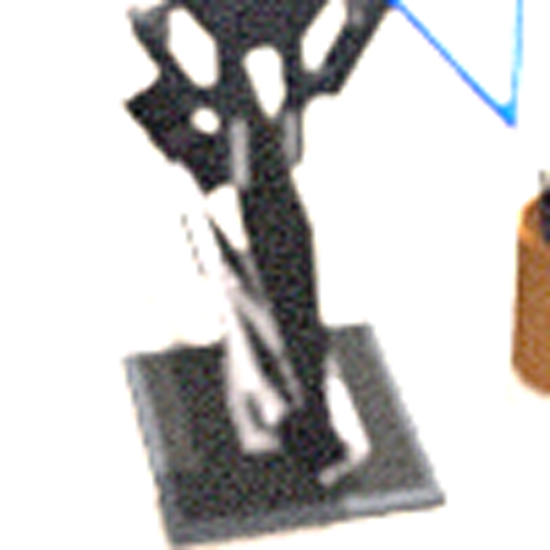

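```bash
python3 -m inch '[{"tx":-0.004,"ty":-0.0007,"tz":-0.001,"twist":0},{"tx":-0.004,"ty":-0.0007,"tz":0,"twist":0},{"tx":-0.004,"ty":-0.0007,"tz":0,"twist":0}]' -0.46 ; python3 -m inch '[{"tx":-0.004,"ty":-0.0007,"tz":0,"twist":0},{"tx":-0.004,"ty":-0.0007,"tz":0,"twist":0},{"tx":-0.004,"ty":-0.0007,"tz":0,"twist":0}]' -0.35; python3 where.py;python3 -c "
from h import *
a=snap('side','s6')
cv2.imwrite('pics/s6u.png',cv2.resize(np.clip(a['color'].astype(float)*3,0,255).astype(np.uint8)[110:210,190:290],None,fx=5.5,fy=5.5,interpolation=cv2.INTER_CUBIC))"
```

```text
t: 12.05
tool_pos: [0.5492, 0.1582, 0.1509]
tcp_rot: [[-0.17, 0.985, -0.007], [0.985, 0.17, -0.017], [-0.015, -0.01, -1.0]]
wrist_force: [-0.7, -0.1, 0.1]
finger_gap: 0.0231
t: 12.35
tool_pos: [0.5356, 0.1559, 0.1508]
tcp_rot: [[-0.171, 0.985, -0.008], [0.985, 0.17, -0.017], [-0.015, -0.011, -1.0]]
wrist_force: [0.0, 0.4, -0.5]
finger_gap: 0.0275
t 12.35 P [0.5356 0.1559 0.1508] bottom h,y,z [-0.036   0.0178  0.0065] tcp h [-0.035   0.0193  0.1045] yaw 9.811060574743724 F [ 0.0284  0.4376 -0.513 ] gap 0.027527091160063116 tz [-0.0079 -0.0169 -0.9998]
```

View pics/s6u.png

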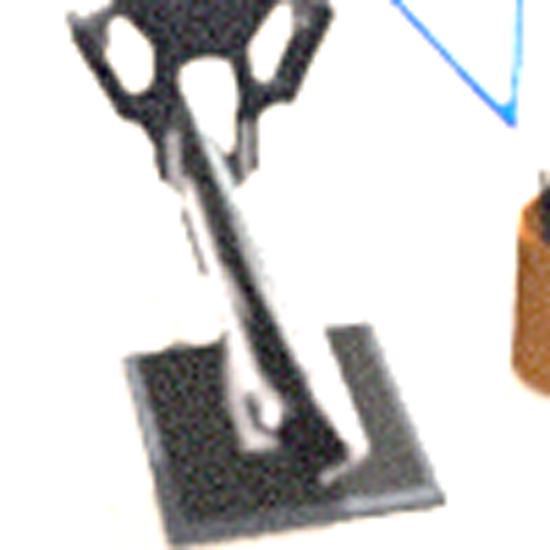

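```bash
python3 -m inch '[{"tx":-0.003,"ty":-0.0005,"tz":0,"twist":0},{"tx":-0.004,"ty":-0.0007,"tz":0.001,"twist":0},{"tx":-0.003,"ty":-0.0005,"tz":0.001,"twist":0},{"tx":-0.002,"ty":-0.0003,"tz":0,"twist":0}]' -0.2 ; python3 where.py;python3 -c "
from h import *
a=snap('side','s7')
cv2.imwrite('pics/s7u.png',cv2.resize(np.clip(a['color'].astype(float)*3,0,255).astype(np.uint8)[110:210,190:290],None,fx=5.5,fy=5.5,interpolation=cv2.INTER_CUBIC))"
```

```text
t: 12.8
tool_pos: [0.5217, 0.1535, 0.1528]
tcp_rot: [[-0.17, 0.985, -0.009], [0.985, 0.17, -0.017], [-0.015, -0.012, -1.0]]
wrist_force: [-0.3, -0.2, -0.3]
finger_gap: 0.0343
t 12.8 P [0.5217 0.1535 0.1528] bottom h,y,z [-0.0502  0.0178  0.0086] tcp h [-0.0491  0.0193  0.1066] yaw 9.805824144892474 F [-0.3188 -0.2017 -0.2972] gap 0.03433431815784727 tz [-0.009  -0.017  -0.9998]
```

View pics/s7u.png

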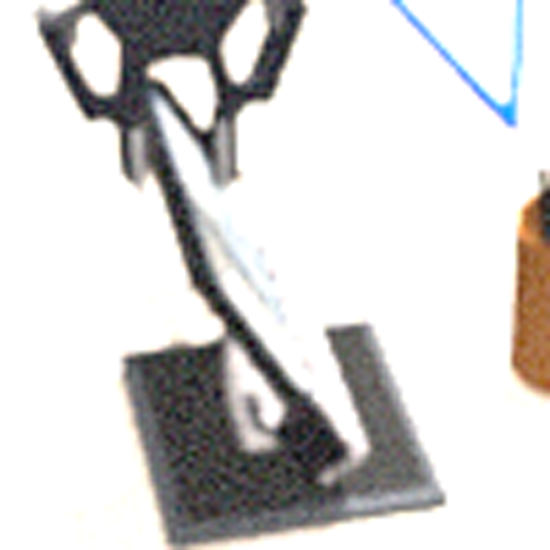

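```bash
python3 -m inch '[{"tx":-0.002,"ty":-0.0003,"tz":0,"twist":0},{"tx":-0.003,"ty":-0.0005,"tz":0.002,"twist":0},{"tx":-0.002,"ty":-0.0003,"tz":0.006,"twist":0},{"tx":-0.002,"ty":-0.0003,"tz":0.01,"twist":0},{"tx":0,"ty":0,"tz":0.02,"twist":0},{"tx":0,"ty":0,"tz":0.03,"twist":0},{"tx":0,"ty":0,"tz":0.03,"twist":0},{"tx":0,"ty":0,"tz":0.02,"twist":0},{"tx":0,"ty":0,"tz":0.01,"twist":0},{"tx":0,"ty":0,"tz":0,"twist":0}]' 0.2 ; python3 where.py;python3 -c "
from h import *
a=snap('side','s8')
cv2.imwrite('pics/s8u.png',cv2.resize(np.clip(a['color'].astype(float)*2,0,255).astype(np.uint8)[110:210,190:290],None,fx=5.5,fy=5.5,interpolation=cv2.INTER_CUBIC))
a=snap('wrist','w9')
cv2.imwrite('pics/w9u.png',np.clip(a['color'].astype(float)*2,0,255).astype(np.uint8))"
```

```text
t: 13.85
tool_pos: [0.5123, 0.151, 0.2911]
tcp_rot: [[-0.169, 0.986, -0.004], [0.986, 0.169, -0.015], [-0.014, -0.007, -1.0]]
wrist_force: [-0.8, 0.1, -0.3]
finger_gap: 0.0511
t 13.85 P [0.5123 0.151  0.2911] bottom h,y,z [-0.0595  0.0171  0.1468] tcp h [-0.0588  0.0185  0.2448] yaw 9.717509156979162 F [-0.7814  0.1298 -0.2549] gap 0.051122295569940246 tz [-0.0044 -0.0153 -0.9999]
```

View pics/s8u.png

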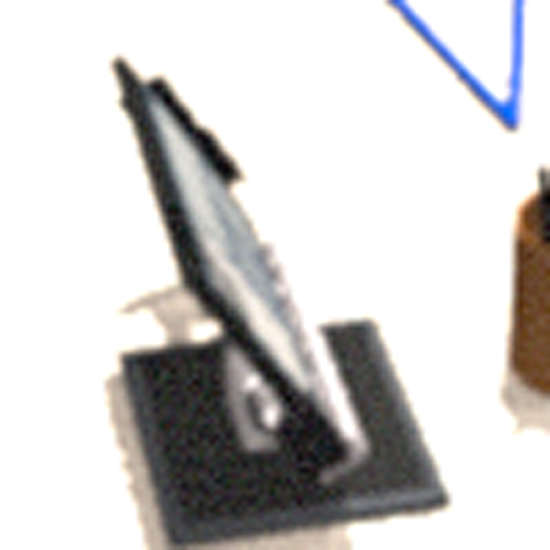

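View pics/w9u.png

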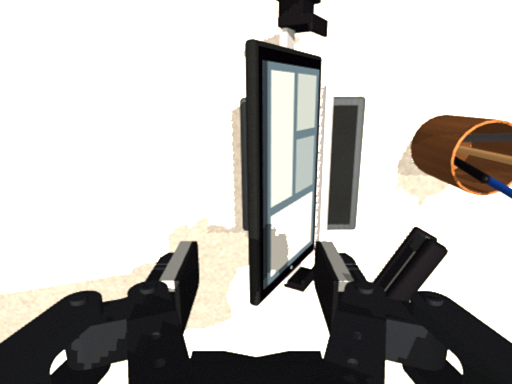

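```bash
python3 -m inch '[{"tx":0.004,"ty":0.04,"tz":0.01,"twist":0},{"tx":0.004,"ty":0.045,"tz":0,"twist":0},{"tx":0.004,"ty":0.045,"tz":0,"twist":0},{"tx":0,"ty":0.045,"tz":0,"twist":0},{"tx":0,"ty":0.035,"tz":0,"twist":0},{"tx":0,"ty":0.01,"tz":0,"twist":0},{"tx":0,"ty":0,"tz":0,"twist":0},{"tx":0,"ty":0,"tz":0,"twist":0}]' -1 ; python3 where.py;python3 -c "
from h import *
a=snap('wrist','w10')
cv2.imwrite('pics/w10u.png',np.clip(a['color'].astype(float)*2.5,0,255).astype(np.uint8))"
```

```text
t: 14.75
tool_pos: [0.5189, 0.3742, 0.2873]
tcp_rot: [[-0.163, 0.986, -0.02], [0.986, 0.163, -0.028], [-0.025, -0.025, -0.999]]
wrist_force: [0.6, -0.4, 0.8]
finger_gap: 0.0001
t 14.75 P [0.5189 0.3742 0.2873] bottom h,y,z [-0.0171  0.235   0.1431] tcp h [-0.0147  0.2374  0.241 ] yaw 9.372946175467877 F [ 0.558  -0.3543  0.8111] gap 0.00013906955183922502 tz [-0.0202 -0.0282 -0.9994]
```

View pics/w10u.png

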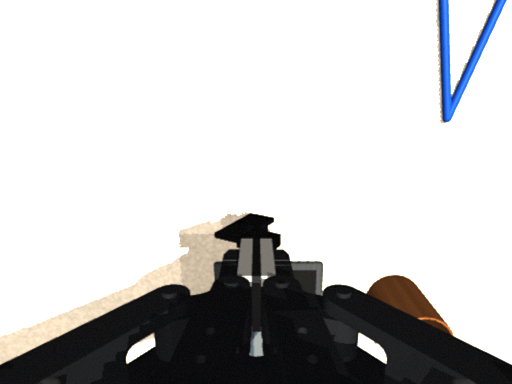

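```bash
python3 -c "
from h import *
o=[]
for f,(x,y) in (('w10',(205,200)),('w9',(265,0)),('w1',(222,75))):
  s=load(f)['color'][y:y+55,x:x+90].astype(float)
  cv2.imwrite('pics/z_'+f+'.png',cv2.resize(np.clip(s*5,0,255).astype(np.uint8),None,fx=8,fy=8,interpolation=cv2.INTER_CUBIC))"
```

```text
(no output)
```

View pics/z_w10.png

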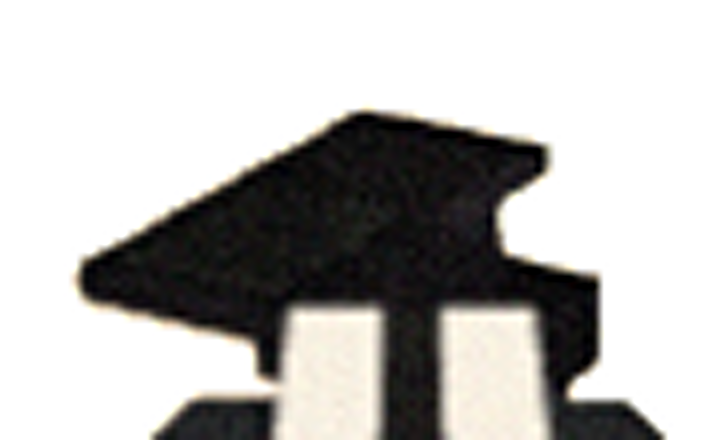

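View pics/z_w1.png

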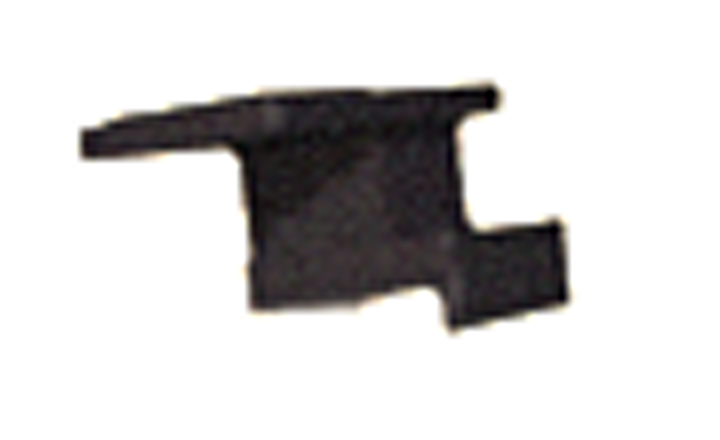

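```bash
python3 -c "
from fit import *
a=load('w10');b=load('w1')
q=tri(a,[(215.3,232.8),(250,214),(273.4,218.1)],b,[(232.3,91.9),(255,87),(283.9,86.3)])
print(q);R=frame(r.x);print((q[:,:3]-r.x[:3])@R)
"
```

```text
[[0.4855 0.3035 0.1112 0.0008]
 [0.5129 0.3117 0.0637 0.0078]
 [0.543  0.3136 0.0689 0.0003]]
[[-0.0205  0.1733  0.0856]
 [-0.0187  0.1768  0.0303]
 [ 0.01    0.1736  0.0203]]
```

```bash
python3 -m inch '[{"tx":-0.005,"ty":-0.003,"tz":-0.02,"twist":0},{"tx":-0.005,"ty":-0.003,"tz":-0.03,"twist":0},{"tx":-0.005,"ty":-0.003,"tz":-0.03,"twist":0},{"tx":-0.005,"ty":-0.003,"tz":-0.03,"twist":0},{"tx":0,"ty":0,"tz":-0.02,"twist":0},{"tx":0,"ty":0,"tz":0,"twist":0},{"tx":0,"ty":0,"tz":0,"twist":0}]'; python3 where.py;python3 -c "
from h import *
a=snap('side','s9');b=snap('top','t9')
k=lambda im,x0,x1,y0,y1:cv2.resize(np.clip(im['color'].astype(float)*2,0,255).astype(np.uint8)[y0:y1,x0:x1],(390,390),interpolation=cv2.INTER_CUBIC)
cv2.imwrite('pics/c9.png',np.hstack([k(a,190,270,110,190),k(b,100,240,155,295)]))
a=snap('wrist','w11');cv2.imwrite('pics/w11u.png',np.clip(a['color'].astype(float)*3,0,255).astype(np.uint8))"
```

```text
t: 15.5
tool_pos: [0.5027, 0.3473, 0.1574]
tcp_rot: [[-0.145, 0.989, -0.016], [0.989, 0.145, -0.027], [-0.024, -0.02, -1.0]]
wrist_force: [1.6, 0.1, 1.4]
finger_gap: 0.0001
t 15.5 P [0.5027 0.3473 0.1574] bottom h,y,z [-0.0372  0.2113  0.0131] tcp h [-0.0352  0.2136  0.1111] yaw 8.340691711373404 F [1.5698 0.0609 1.3671] gap 8.538705647341137e-05 tz [-0.0158 -0.027  -0.9995]
```

View pics/c9.png

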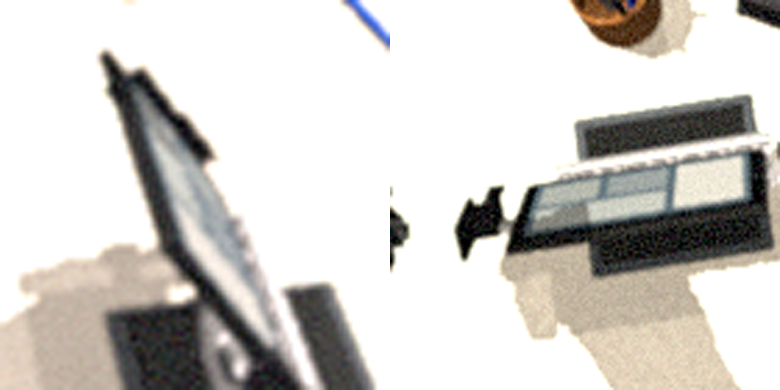

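View pics/w11u.png

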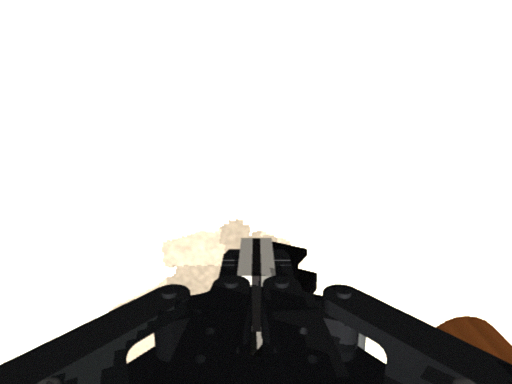

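```bash
python3 -m inch '[{"tx":-0.002,"ty":0,"tz":-0.02,"twist":0.012},{"tx":-0.002,"ty":0,"tz":-0.02,"twist":0.012},{"tx":0,"ty":0,"tz":-0.012,"twist":0},{"tx":0,"ty":0,"tz":0,"twist":0},{"tx":0,"ty":0,"tz":0,"twist":0}]'; python3 where.py;python3 -c "
from h import *
a=snap('side','s10');b=snap('top','t10')
k=lambda im,x0,x1,y0,y1:cv2.resize(np.clip(im['color'].astype(float)*2,0,255).astype(np.uint8)[y0:y1,x0:x1],(390,390),interpolation=cv2.INTER_CUBIC)
cv2.imwrite('pics/c10.png',np.hstack([k(a,190,270,90,170),k(b,90,170,185,265)]))"
```

```text
t: 16.15
tool_pos: [0.5023, 0.3511, 0.1106]
tcp_rot: [[-0.171, 0.985, -0.006], [0.985, 0.171, -0.019], [-0.017, -0.009, -1.0]]
wrist_force: [-0.3, -0.4, -0.4]
finger_gap: -0.0004
t 16.15 P [0.5023 0.3511 0.1106] bottom h,y,z [-0.0358  0.2157 -0.0337] tcp h [-0.0349  0.2174  0.0643] yaw 9.82600724831887 F [-0.3222 -0.4113 -0.3737] gap -0.00043036621297344336 tz [-0.0064 -0.0186 -0.9998]
```

View pics/c10.png

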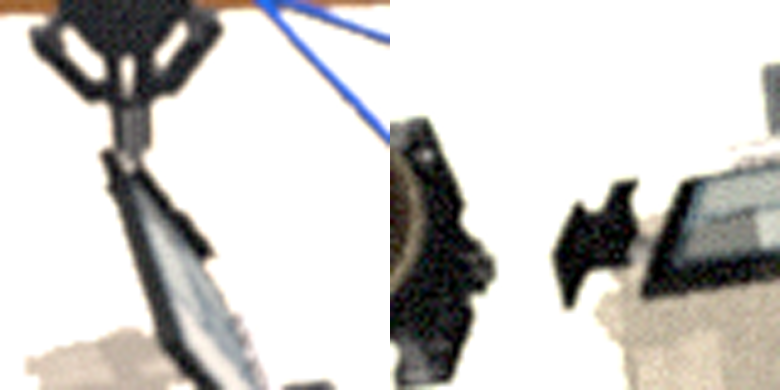

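```bash
python3 -m inch '[{"tx":-0.003,"ty":-0.003,"tz":-0.004,"twist":0},{"tx":-0.0,"ty":-0.006,"tz":-0.003,"twist":0},{"tx":0.001,"ty":-0.006,"tz":0,"twist":0},{"tx":0.001,"ty":-0.004,"tz":0,"twist":0},{"tx":0,"ty":0,"tz":0,"twist":0}]'; python3 where.py
```

```text
t: 16.75
tool_pos: [0.5021, 0.3303, 0.1049]
tcp_rot: [[-0.17, 0.985, -0.004], [0.985, 0.17, -0.017], [-0.016, -0.007, -1.0]]
wrist_force: [-0.3, -0.9, -0.7]
finger_gap: -0.0003
t 16.75 P [0.5021 0.3303 0.1049] bottom h,y,z [-0.0393  0.1954 -0.0394] tcp h [-0.0386  0.1969  0.0586] yaw 9.788636394392858 F [-0.2839 -0.8669 -0.7449] gap -0.00031268580923482183 tz [-0.0043 -0.017  -0.9998]
```

```bash
python3 -m inch '[{"tx":0.0005,"ty":-0.003,"tz":0,"twist":0},{"tx":0.0005,"ty":-0.003,"tz":0,"twist":0},{"tx":0.0005,"ty":-0.003,"tz":0,"twist":0},{"tx":0.0005,"ty":-0.003,"tz":0,"twist":0}]'; python3 where.py; python3 -m inch '[{"tx":0.0005,"ty":-0.003,"tz":0,"twist":0},{"tx":0.0005,"ty":-0.003,"tz":0,"twist":0}]'; python3 where.py;python3 -c "
from h import *
a=snap('side','s11');b=snap('top','t11')
k=lambda im,x0,x1,y0,y1:cv2.resize(np.clip(im['color'].astype(float)*2,0,255).astype(np.uint8)[y0:y1,x0:x1],(390,390),interpolation=cv2.INTER_CUBIC)
cv2.imwrite('pics/c11.png',np.hstack([k(a,190,270,90,170),k(b,90,170,185,265)]))"
```

```text
t: 17.15
tool_pos: [0.5043, 0.3185, 0.1052]
tcp_rot: [[-0.171, 0.985, -0.004], [0.985, 0.171, -0.016], [-0.015, -0.007, -1.0]]
wrist_force: [-0.2, 0.1, -0.4]
finger_gap: -0.0001
t 17.15 P [0.5043 0.3185 0.1052] bottom h,y,z [-0.0391  0.1834 -0.0391] tcp h [-0.0384  0.1849  0.0589] yaw 9.818434985486123 F [-0.1675  0.1079 -0.4428] gap -0.00011030194207990892 tz [-0.004  -0.0156 -0.9999]
t: 17.35
tool_pos: [0.5053, 0.3128, 0.1052]
tcp_rot: [[-0.171, 0.985, -0.004], [0.985, 0.171, -0.015], [-0.014, -0.006, -1.0]]
wrist_force: [0.1, 1.9, -0.9]
finger_gap: 0.0003
t 17.35 P [0.5053 0.3128 0.1052] bottom h,y,z [-0.039   0.1777 -0.0391] tcp h [-0.0384  0.1791  0.0589] yaw 9.861103032917296 F [ 0.0732  1.8896 -0.9364] gap 0.00026012394032527225 tz [-0.0037 -0.0147 -0.9999]
```

View pics/c11.png

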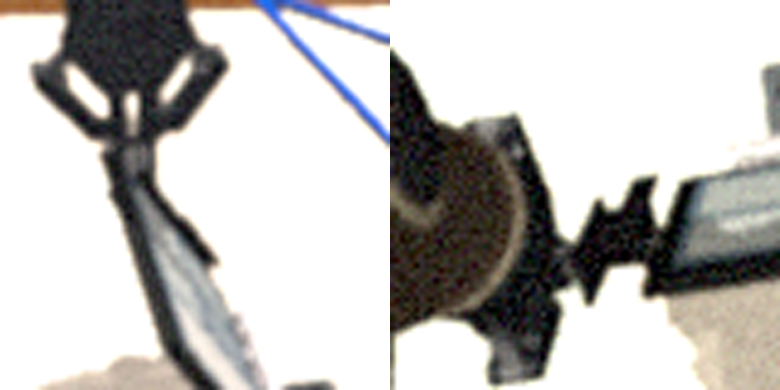

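```bash
python3 -m inch '[{"tx":0.0005,"ty":-0.003,"tz":0,"twist":0},{"tx":0.0005,"ty":-0.003,"tz":0,"twist":0},{"tx":0.0005,"ty":-0.003,"tz":0,"twist":0},{"tx":0.0005,"ty":-0.003,"tz":0,"twist":0}]'; python3 where.py; python3 -m inch '[{"tx":0.0005,"ty":-0.003,"tz":0,"twist":0},{"tx":0.0005,"ty":-0.003,"tz":0,"twist":0}]'; python3 where.py
```

```text
t: 17.85
tool_pos: [0.5073, 0.3013, 0.1054]
tcp_rot: [[-0.172, 0.985, -0.004], [0.985, 0.172, -0.013], [-0.012, -0.006, -1.0]]
wrist_force: [-0.0, 7.7, -1.5]
finger_gap: 0.0001
t 17.85 P [0.5073 0.3013 0.1054] bottom h,y,z [-0.0389  0.1663 -0.0389] tcp h [-0.0384  0.1675  0.0591] yaw 9.902573762608771 F [-0.0314  7.6759 -1.4828] gap 6.835693909448086e-05 tz [-0.0035 -0.0131 -0.9999]
t: 18.05
tool_pos: [0.5075, 0.2999, 0.1055]
tcp_rot: [[-0.175, 0.985, -0.003], [0.985, 0.175, -0.007], [-0.006, -0.004, -1.0]]
wrist_force: [-1.3, 11.3, -3.8]
finger_gap: -0.0
t 18.05 P [0.5075 0.2999 0.1055] bottom h,y,z [-0.0388  0.1654 -0.0388] tcp h [-0.0384  0.1661  0.0592] yaw 10.071101106419357 F [-1.2546 11.2815 -3.7795] gap -1.6313886151890566e-05 tz [-0.0032 -0.0069 -1.    ]
```

```bash
python3 -m inch '[{"tx":0.0008,"ty":-0.005,"tz":0,"twist":0},{"tx":0.0008,"ty":-0.005,"tz":0,"twist":0}]'; python3 where.py; python3 -c "
from h import *
a=snap('side','s12');b=snap('top','t12')
k=lambda im,x0,x1,y0,y1:cv2.resize(np.clip(im['color'].astype(float)*2,0,255).astype(np.uint8)[y0:y1,x0:x1],(390,390),interpolation=cv2.INTER_CUBIC)
cv2.imwrite('pics/c12.png',np.hstack([k(a,190,270,90,170),k(b,100,260,145,305)]))"
```

```text
t: 18.25
tool_pos: [0.5078, 0.2979, 0.1057]
tcp_rot: [[-0.181, 0.984, -0.002], [0.984, 0.181, 0.003], [0.003, -0.002, -1.0]]
wrist_force: [0.8, 11.5, -5.3]
finger_gap: 0.0001
t 18.25 P [0.5078 0.2979 0.1057] bottom h,y,z [-0.0386  0.1643 -0.0386] tcp h [-0.0384  0.164   0.0594] yaw 10.411231333191862 F [ 0.7733 11.45   -5.2864] gap 5.851040005165693e-05 tz [-0.0024  0.0027 -1.    ]
```

View pics/c12.png

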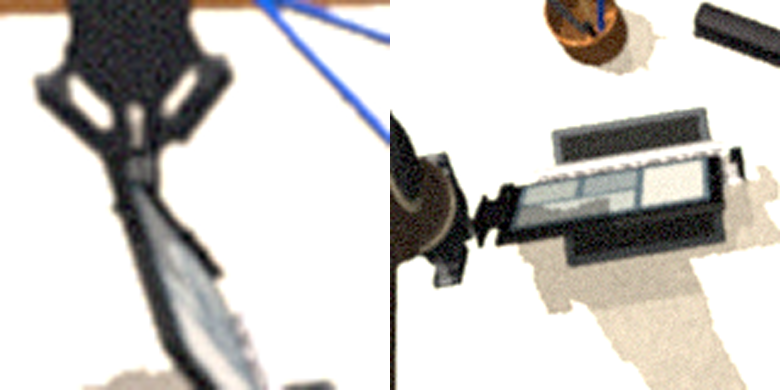

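```bash
python3 -m inch '[{"tx":0.0012,"ty":-0.007,"tz":0,"twist":-0.004},{"tx":0.0012,"ty":-0.007,"tz":0,"twist":-0.004}]'; python3 where.py; python3 -m inch '[{"tx":0.0012,"ty":-0.007,"tz":0,"twist":-0.004}]';python3 where.py
```

```text
t: 18.55
tool_pos: [0.5084, 0.2947, 0.1059]
tcp_rot: [[-0.181, 0.984, -0.002], [0.983, 0.181, 0.015], [0.015, 0.001, -1.0]]
wrist_force: [-0.4, 19.0, -7.7]
finger_gap: -0.0001
t 18.55 P [0.5084 0.2947 0.1059] bottom h,y,z [-0.0383  0.1622 -0.0383] tcp h [-0.0384  0.1607  0.0597] yaw 10.401733646178217 F [-0.4325 19.0348 -7.6891] gap -6.43472613980837e-05 tz [-0.0015  0.015  -0.9999]
t: 18.65
tool_pos: [0.5086, 0.2935, 0.106]
tcp_rot: [[-0.181, 0.983, -0.001], [0.983, 0.181, 0.022], [0.022, 0.003, -1.0]]
wrist_force: [-1.0, 18.4, -6.7]
finger_gap: 0.0006
t 18.65 P [0.5086 0.2935 0.106 ] bottom h,y,z [-0.0381  0.1617 -0.0382] tcp h [-0.0384  0.1595  0.0598] yaw 10.424370765344577 F [-1.0108 18.4438 -6.6549] gap 0.0006233857165419542 tz [-0.001   0.0217 -0.9998]
```

```bash
python3 -m inch '[{"tx":0.0016,"ty":-0.009,"tz":0,"twist":-0.004},{"tx":0.0016,"ty":-0.009,"tz":0,"twist":-0.004}]'; python3 where.py; python3 -c "
from h import *
a=snap('side','s13');b=snap('top','t13')
k=lambda im,x0,x1,y0,y1:cv2.resize(np.clip(im['color'].astype(float)*2,0,255).astype(np.uint8)[y0:y1,x0:x1],(390,390),interpolation=cv2.INTER_CUBIC)
cv2.imwrite('pics/c13.png',np.hstack([k(a,190,270,90,170),k(b,100,260,145,305)]))"
```

```text
t: 18.85
tool_pos: [0.5099, 0.2859, 0.1066]
tcp_rot: [[-0.181, 0.983, -0.001], [0.983, 0.181, 0.033], [0.033, 0.005, -0.999]]
wrist_force: [-2.8, 27.1, -6.9]
finger_gap: -0.0002
t 18.85 P [0.5099 0.2859 0.1066] bottom h,y,z [-0.038   0.1551 -0.0376] tcp h [-0.0385  0.1518  0.0603] yaw 10.44262888647982 F [-2.7969 27.1464 -6.9433] gap -0.00021299608957239447 tz [-0.0007  0.0335 -0.9994]
```

View pics/c13.png

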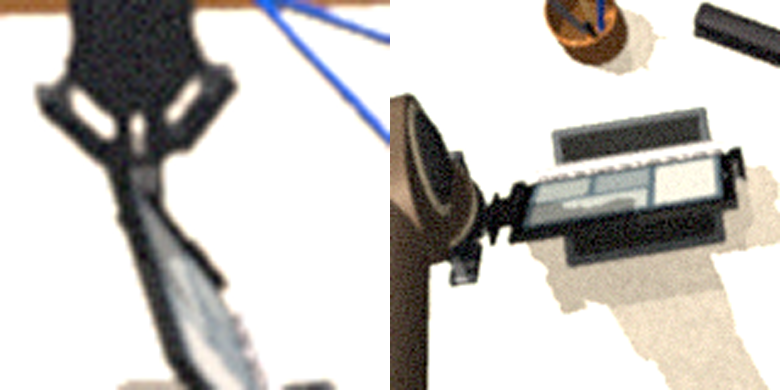

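```bash
python3 -m inch '[{"tx":0,"ty":0,"tz":0,"twist":0}]'; python3 where.py; python3 -m inch '[{"tx":0.0006,"ty":-0.004,"tz":0,"twist":0}]'; python3 where.py
```

```text
t: 19.05
tool_pos: [0.5093, 0.2877, 0.1066]
tcp_rot: [[-0.184, 0.983, -0.001], [0.982, 0.184, 0.035], [0.035, 0.006, -0.999]]
wrist_force: [0.1, -0.9, -0.1]
finger_gap: 0.0
t 19.05 P [0.5093 0.2877 0.1066] bottom h,y,z [-0.0382  0.1571 -0.0377] tcp h [-0.0387  0.1537  0.0603] yaw 10.584136636547598 F [ 0.1261 -0.8535 -0.1491] gap 4.6215906530763885e-05 tz [-0.0007  0.0351 -0.9994]
t: 19.15
tool_pos: [0.5093, 0.2862, 0.1068]
tcp_rot: [[-0.186, 0.983, -0.001], [0.982, 0.186, 0.038], [0.037, 0.006, -0.999]]
wrist_force: [-3.1, 14.9, -0.9]
finger_gap: 0.0001
t 19.15 P [0.5093 0.2862 0.1068] bottom h,y,z [-0.0384  0.1559 -0.0374] tcp h [-0.0389  0.1522  0.0605] yaw 10.701595589353786 F [-3.1196 14.8863 -0.8963] gap 0.00012238164988205336 tz [-0.001   0.0379 -0.9993]
```

```bash
python3 -m inch '[{"tx":-0.001,"ty":0.008,"tz":0,"twist":0},{"tx":-0.003,"ty":0.02,"tz":0,"twist":0},{"tx":-0.003,"ty":0.025,"tz":0.02,"twist":0},{"tx":0,"ty":0.0,"tz":0.045,"twist":0},{"tx":0,"ty":0,"tz":0.045,"twist":0},{"tx":0,"ty":0,"tz":0.045,"twist":0},{"tx":0,"ty":0,"tz":0.03,"twist":0},{"tx":0,"ty":-0.03,"tz":0,"twist":0},{"tx":0,"ty":-0.03,"tz":0,"twist":0},{"tx":0,"ty":0,"tz":0,"twist":0}]'; python3 -m inch '[{"tx":0,"ty":-0.045,"tz":0,"twist":0},{"tx":0,"ty":-0.045,"tz":0,"twist":0},{"tx":0,"ty":0,"tz":0,"twist":0},{"tx":0,"ty":0,"tz":0,"twist":0}]';python3 -c "
from h import *
a=snap('wrist','w14')
cv2.imwrite('pics/w14u.png',np.clip(a['color'].astype(float)*2,0,255).astype(np.uint8))"
```

```text
t: 20.15
tool_pos: [0.5028, 0.2671, 0.2978]
tcp_rot: [[-0.176, 0.984, -0.001], [0.984, 0.176, 0.023], [0.023, 0.003, -1.0]]
wrist_force: [-1.4, -1.3, 0.7]
finger_gap: -0.0002
t: 20.55
tool_pos: [0.5025, 0.172, 0.2973]
tcp_rot: [[-0.172, 0.985, -0.002], [0.985, 0.172, 0.02], [0.02, 0.002, -1.0]]
wrist_force: [-0.1, 0.0, -1.0]
finger_gap: 0.0002
```

View pics/w14u.png

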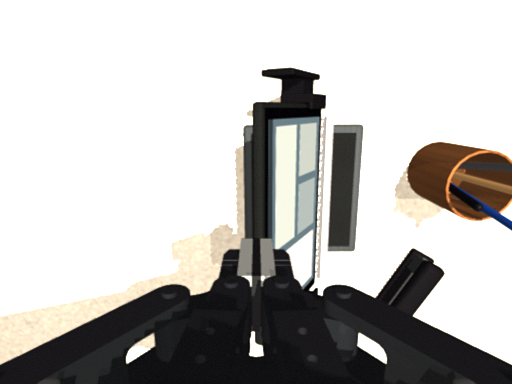

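```bash
python3 -c "
from h import *
s=load('w14')['color'][60:115,250:340].astype(float)
cv2.imwrite('pics/z_w14.png',cv2.resize(np.clip(s*5,0,255).astype(np.uint8),None,fx=8,fy=8,interpolation=cv2.INTER_CUBIC))"
```

```text
(no output)
```

View pics/z_w14.png

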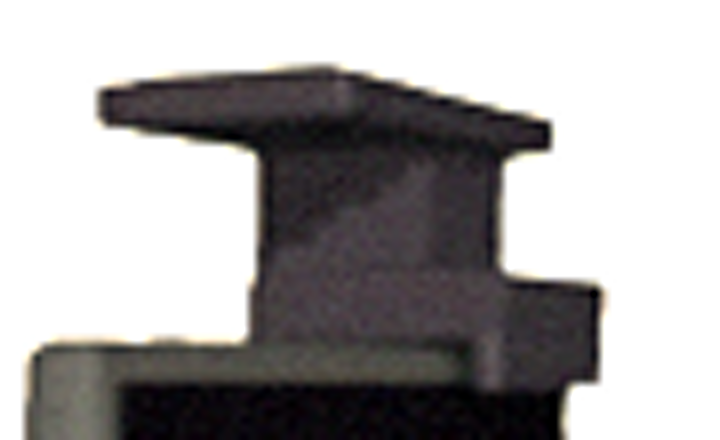

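```bash
python3 -c "
from fit import *
R=frame(r.x)
def yof(f,uv,x,z):
    g=lambda q:(proj(load(f),R@np.array([x+q[1],q[0],z])+r.x[:3])[0]-uv)
    s=least_squares(g,[.15,0]);return s.x,s.cost
for x,z,n,a,b,c in ((-.0205,.0856,'TB',(232.3,91.9),(215.3,232.8),(262.5,71.5)),(.010,.0203,'BF',(283.9,86.3),(273.4,218.1),(318.75,75.6))):
    print(n,yof('w1',a,x,z),yof('w10',b,x,z),yof('w14',c,x,z))
"
```

```text
TB (array([0.1732, 0.0005]), np.float64(4.0389678347315804e-28)) (array([ 0.1733, -0.0006]), np.float64(0.0)) (array([0.1373, 0.0006]), np.float64(1.868022623563356e-26))
BF (array([ 0.1736, -0.0002]), np.float64(1.1576085711124183e-23)) (array([0.1736, 0.0002]), np.float64(4.0389678347315804e-28)) (array([0.1377, 0.0008]), np.float64(1.0097419586828951e-26))
```

```bash
python3 -m inch '[{"tx":-0.03,"ty":0.03,"tz":0.02,"twist":0},{"tx":-0.03,"ty":0.04,"tz":0.02,"twist":0},{"tx":-0.02,"ty":0.04,"tz":0,"twist":0},{"tx":0,"ty":0.04,"tz":0,"twist":0},{"tx":0,"ty":0,"tz":0,"twist":0},{"tx":0,"ty":0,"tz":0,"twist":0}]'; python3 -c "
from h import *
a=snap('side','s15');b=snap('top','t15')
k=lambda im,x0,x1,y0,y1:cv2.resize(np.clip(im['color'].astype(float)*2,0,255).astype(np.uint8)[y0:y1,x0:x1],(390,390),interpolation=cv2.INTER_CUBIC)
cv2.imwrite('pics/c15.png',np.vstack([np.hstack([k(a,190,290,110,210),k(b,110,260,145,295)])]))
z=np.hstack([cv2.resize(a['color'],(400,300)),cv2.resize(b['color'],(400,300))]);cv2.imwrite('pics/o15.png',z)
# change of static objects vs start
for n,f,g in(('side',load('side0'),a),('top',load('top0'),b)):
  d=cv2.absdiff(cv2.GaussianBlur(f['color'],(5,5),0),cv2.GaussianBlur(g['color'],(5,5),0)).max(2)
  for nm,(x0,x1,y0,y1) in ({'pot':(280,315,120,185),'stapler':(290,312,185,228),'torch':(315,345,225,292),'notebook':(245,282,235,335)} if n=='side' else {'pot':(158,200,125,175),'stapler':(222,275,145,178),'torch':(335,367,126,166),'notebook':(330,415,190,222)}).items(): print(n,nm,(d[y0:y1,x0:x1]>30).mean())
"
```

```text
t: 21.2
tool_pos: [0.417, 0.3305, 0.3377]
tcp_rot: [[-0.174, 0.985, -0.003], [0.985, 0.174, 0.016], [0.016, 0.0, -1.0]]
wrist_force: [0.2, -0.3, 0.7]
finger_gap: -0.0002
side pot 0.0
side stapler 0.0
side torch 0.0
side notebook 0.0
top pot 0.0
top stapler 0.0
top torch 0.0
top notebook 0.0
```

View pics/c15.png

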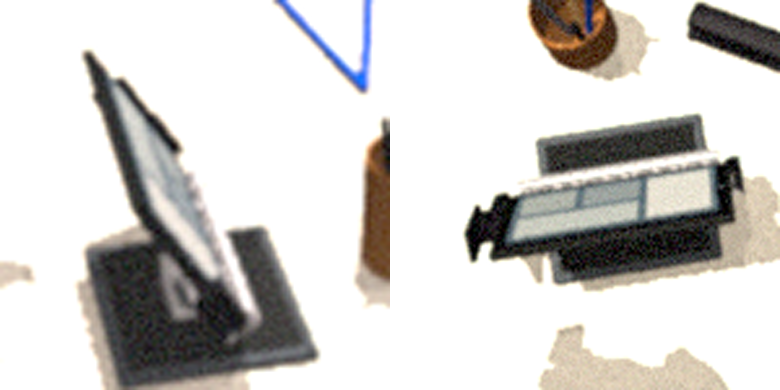

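View pics/o15.png

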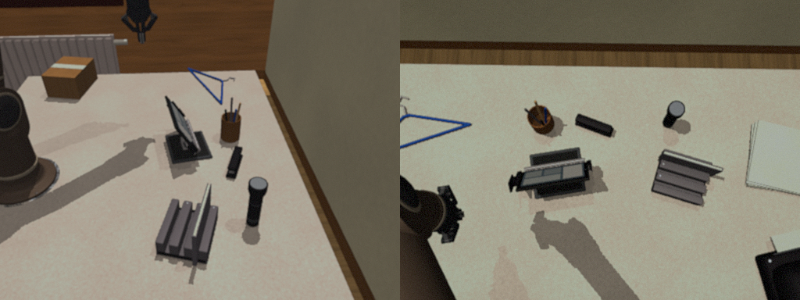

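```bash
python3 -c "
from cell import *
print(finish_job())"
```

```text
the job is handed in; nothing more can be done
None
```

The tablet is leaning screen outwards in the cradle and is held between the clamp and the fixed stop. The job was handed in at about 21 s of the 66 s allowed, with the gripper empty and clear of everything.

**What I did:**
- Pinched the tablet at its top edge and lifted it out of the rack.
- Set it on the shelf and laid it back with the fingers loosely around it, then let go and withdrew.
- Pushed the thumb plate in with the shut fingers until the clamp jumped ahead.

**Last checks:**
- **Clamp:** the wrist view puts its travel at about 35.9 mm, inside the locked range of 34 to 36.5 mm. It stayed there after I withdrew.
- **Tablet:** in the side and top views it rests on the back plate, between the stop and the clamp.
- **Other objects:** the notebook, stapler, pen pot and torch show no change from the first pictures.
- **Stand angle:** I did not measure it again directly. The clamp corners still fit the original angle to within 1 mm.

**What was less clean:**
- The force while setting the tablet on the shelf briefly reached about 22 N on the tablet.
- The clamp push peaked at about 27 N, probably against its hard stop. I pressed once more, to about 15 N, to check that it was seated.
- I infer the click from the jump and from the clamp staying put; I did not see a separate force drop.
- The first position I worked out for the tablet in the rack was wrong because I misread a corner. I corrected it from a second view before grasping.

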